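Locate and clamp a strip with an eccentric cam screw

ROBOT

A 6-joint arm with a two-finger parallel gripper is mounted at the origin on a cart in front of the work surface, level with it; the furniture and walls round the work are solid. World frame = base frame: x ahead of the robot, y to its left, z up, the work surface at z = 0. Lengths are in m, angles in rad, forces in N, time in s.
With the tool pointing down it reaches from about 0.325 to 0.85 m from the base axis. Payload 15.5 kg.
Tool frame: the origin (TCP) lies at the very end of the fingers, on their centre line; the grasp point (between the pads) lies 19 mm behind it; z points along the fingers, y is the direction in which the jaws open and shut (so a half turn about z gives the same grasp; the last joint's range is limited). The gripper opens to 91 mm and grips with 3 to 60 N. Pads are 32 mm wide; open, the fingers measure 118 mm over their backs; the gripper's body (76 mm by 178 mm) begins 60 mm behind the grasp point.
Start: joints at [-1.208, 0.494, 1.345, -0, 1.302, -0.096], TCP at [0.277, -0.56, 0.214] pointing down, gripper open.
Joint ranges: [-2.91, 2.91], [-0.82, 2.16], [0.22, 2.67], [-1.22, 4.37], [0.12, 2.79], [-3.08, 3.08]. Speed limits (rad/s): [1.89, 1.89, 2.57, 3.01, 3.01, 3.01].

INTERFACE

Orientations are given as a rotation vector (axis times angle).
In Python, from rig import observe, read_camera, get_calibration, close_job gives the robot as it stands. The module is installed in compiled form; this text tells all that it offers.
- The arm moves only by the tool move_arm, never from a script. Its argument "targets" is a list of rows, each a list of 5 numbers: the closure in counts, from 0 (fully open) to 255 (shut), then the shift along the world's x, y, z as a fraction of full scale, then the turn about the world's z as a fraction of full scale. A call has 1 to 10 rows; each row is the pose to reach, as a shift and turn from the pose commanded when the call began; what a row does not reach only later rows make up. Full scale, the value 1, is 0.5 m for a shift and 45 degrees for a turn. A row lasts 1/10 s, in which the tool goes at most 50 mm and 8.59 degrees, less where a joint would pass 70% of its speed; a pose out of reach is approached as far as the arm can. A call with a number of a shift or a turn outside -1 to 1 is refused whole. A call with a gripper value outside its range is refused whole. The fingers move at their own pace and stop on an object; "force" is the grip in N (left out, the last holds). Time passes only in rows, so rows that repeat a pose let the fingers close. It gives the time, the measured TCP pose, the force and the opening at its end, in the units of the state.
- observe(): the state, without advancing time (a new reading comes with each control period).
- read_camera(name): name is "scene" or "top" or "wrist"; returns the picture (400x640x3 uint8, red, green, blue); there is no depth.
- get_calibration(name): a dict with "intrinsics" (3x3 intrinsics, pixels), "cam_to_world" (4x4, takes a point from camera to world coordinates); the wrist camera has in their place "T_tool_cam" (4x4, takes a point from camera to tool coordinates, whose origin is the TCP and whose axes are the flange's). Camera axes: x right, y up, looking along -z (the intrinsics and any distortion apply to the point x, -y, -z); pixel columns grow to the right and rows downward; lengths in m; the calibration is good to about 2 mm. A picture is of the moment at which its call begins: read the wrist's pose just before it. get_calibration takes no time and is no camera call.
- close_job(): hands the job in, once; it reports no verdict.
The state is a dict: "t": time; "qpos": joint angles; "joint_vel": joint speeds; "joint_efforts": joint torques, N m; "position": TCP position; "tcp_rot": TCP orientation; "contact_force": force on the tool from outside, world axes, zero at the start; "moment": the same for the moment, N m; "opening": opening from 0.0 (shut) to 1.0 (fully open).
Only numpy, scipy, OpenCV 4.12 (cv2) and the standard library are available. Lean on these libraries where they do the work, as an engineer would, in place of code of your own. Each camera call takes 0.05 s, during which the arm holds its last target.

TASK

Get the steel strip ready for grinding: slide it fully home against the end pin of its fixture, then with the T-key that fits the square screw head turn the cam screw clockwise until the strip is clamped firmly against both side pins, but do not force it. Never leave the key in the screw: stand it back upright in a hole of its wooden block, and leave the other key and the things lying around alone.

Things in the scene. Friction and masses are not known exactly. Their poses are not given: they have to be found in the camera images.
- fixture: steel plate 225 x 128 x 16 mm, bolted down. Origin on the table, under the middle of the strip when the strip is home; the plate reaches from x -142 to +82 mm and from y -76 to +52 mm. x runs along the strip towards the end pin, y from the cam towards the side pins. A 12 mm wide T-slot runs along x below the cam
- work_strip: the flat steel strip to be clamped, 118 x 36 x 6 mm with one hole, about 0.2 kg, lying loose on the plate between the side pins and the cam. Origin: middle of its underside, x along its length. It starts 15 to 35 mm short of the end pin and about 1 to 6 mm off the side pins; home = its origin over the fixture's origin, 16 mm up
- end_pin: the end stop: upright steel pin, 12 mm diameter, 16 mm tall on the plate; origin on its axis at the plate's top, at x +65, y -8 mm of the fixture
- side_pin_near: upright locating pin, 12 mm diameter, 16 mm tall, at x -45, y +24 mm of the fixture; origin on its axis at the plate's top
- side_pin_far: the same kind of pin at x +45, y +24 mm of the fixture
- clamp_foot: foot of the clamp in the T-slot, fixed; origin on the cam screw's axis at the plate's top (z 16 mm), 38 to 41 mm in -y from the fixture's origin and 4 to 20 mm in +x, heading as the fixture. How close to the work it was set differs by this much each time, so the angle at which the cam bites has to be felt
- cam_screw (a joint): angle of the captive cam screw, rad, growing clockwise seen from above (tightening). At 0 the cam leans straight away from the strip and the head's flats lie along the fixture's axes. Starts at 0 to 0.35, turns stiffly (0.2 N m), stays where left. Its greased rim bites between 1.55 and 2.0; tight = 0.1 to 0.2 rad and 0.15 to 0.25 N m beyond that. Each side pin shall carry 3 to 45 N
- screw_head (a point): middle of the top of the screw's square head, on the screw's axis, 44 mm above the table. The head is 17 mm across flats and 16 mm tall, its top 6 mm tapering to 10 mm; it stands on the cam, a disc of 20 mm radius centred 7 mm off the axis, from 1.6 to 12 mm above the plate
- large_key: the key that fits: T-handled square box key, 139 mm tall, 0.26 kg. Origin: middle of its socket's mouth (18.8 mm square inside, 24.8 outside, 20 mm deep; flats along its x and y), z up. Black handle 90 mm along x, 16 mm thick along y, 111 to 139 mm above the origin; shank 13 mm. On the screw: mouth 28 mm above the table, 0.11 rad of play either way. In its block: mouth 15 mm above the table
- key_handle (a point): middle of the large key's handle, 125 mm above the key's mouth, where it is gripped across its 16 mm thickness
- small_key: the smaller key, not needed: 119 mm tall, handle 66 x 14 x 24 mm, socket 12 mm inside; too small for the screw head. Origin: middle of its mouth
- key_block: wooden block 66 x 170 x 55 mm, fixed, with two round holes of 42 mm, 40 mm deep (floor 15 mm above the table), at y +50 and y -50 mm of its middle; the keys stand in them, either one in either hole. Origin: middle of its underside
- key_block_hole0 (a point): centre of the mouth of the hole at y +50 mm
- key_block_hole1 (a point): centre of the mouth of the hole at y -50 mm
- waiting_strip_a: a strip lying on the table beyond the work, bystander, 118 x 36 x 6 mm, origin under its middle
- waiting_strip_b: another such strip, bystander
- waiting_strip_c: another such strip, bystander
- marker: paint marker lying on the table, 138 mm long, bystander
- tape: tape measure on the table, 36 x 68 x 62 mm, bystander
Things that resemble listed ones, but are neither listed nor needed, are in the scene too. Leave any yellow look-alike of the work_strip alone.

How it is judged:
By the outcome, as a careful person would: the job done as asked, in the order asked, and still so for the second after the job is handed in, with the robot touching nothing.
It also fails if it takes over 69 s, if anything falls off the work surface, if the arm or the gripper's body presses on something with over 40 N, if the wrist force passes 120 N, or if a joint passes its speed limit or range.

## Working session

There is one attempt and no reset: what is moved stays moved. The work goes in short steps, Python scripts to look and compute and a tool call to move; the robot and the scene stay as the last step left them, time stands still between calls to the robot, and variables do not carry over. Pictures are saved under pics/ and viewed, and the job is handed in when it is done.

Besides the shell and the picture viewer there is one more tool, called after "Request:" as name(argument=value, ...) on one line, values as JSON. move_arm: Moves the arm, as the interface text tells. Shift numbers are shares of 0.5 m and turn numbers shares of 45 degrees, none past 1 either way. Its arguments: {"type":"object","properties":{"targets":{"type":"array"},"force":{"type":"number"}},"required":["targets"]}

```bash
mkdir -p pics; cat > h.py <<'E'
import numpy as np, cv2
from rig import observe, read_camera, get_calibration
def cal(n):
    return get_calibration(n)
def ray(c,uv,T=None):
    K=np.array(c["intrinsics"]);T=np.array(c["cam_to_world"]) if T is None else T
    d=np.linalg.inv(K)@np.array([uv[0],uv[1],1.0]); d=np.array([d[0],-d[1],-d[2]])
    return T[:3,3],T[:3,:3]@d
def onz(c,uv,z,T=None):
    o,d=ray(c,uv,T); return o+d*(z-o[2])/d[2]
def proj(c,p,T=None):
    K=np.array(c["intrinsics"]);T=np.array(c["cam_to_world"]) if T is None else T
    q=np.linalg.inv(T)@np.append(p,1); q=np.array([q[0],-q[1],-q[2]]); u=K@q; return u[:2]/u[2]
def wristT(c,s):
    T=np.eye(4);T[:3,:3]=cv2.Rodrigues(np.array(s["tcp_rot"],float))[0];T[:3,3]=s["position"]
    return T@np.array(c["T_tool_cam"])
E
python3 - <<'E'
from h import *
for n in("scene","top","wrist"):
    im=read_camera(n);cv2.imwrite(f"pics/{n}0.png",im[:,:,::-1]);c=cal(n);print(n,{k:np.round(np.array(v),3).tolist() for k,v in c.items()})
s=observe();print(s)
E
```

```text
scene {'intrinsics': [[377.874, 0.0, 313.288], [0.0, 377.874, 200.674], [0.0, 0.0, 1.0]], 'cam_to_world': [[0.75, 0.241, -0.616, -0.205], [-0.661, 0.297, -0.689, -0.879], [0.017, 0.924, 0.383, 0.571], [0.0, 0.0, 0.0, 1.0]]}
top {'intrinsics': [[404.769, 0.0, 324.218], [0.0, 404.769, 196.03], [0.0, 0.0, 1.0]], 'cam_to_world': [[0.002, 0.992, -0.124, 0.372], [-1.0, 0.002, 0.001, -0.066], [0.001, 0.124, 0.992, 1.339], [0.0, 0.0, 0.0, 1.0]]}
wrist {'intrinsics': [[304.44, 0.0, 317.665], [0.0, 304.44, 193.313], [0.0, 0.0, 1.0]], 'T_tool_cam': [[-0.001, 0.96, 0.28, 0.079], [1.0, 0.001, 0.0, 0.001], [0.0, 0.28, -0.96, -0.17], [0.0, 0.0, 0.0, 1.0]]}
{'t': 0.15, 'qpos': array([-1.20753371e+00,  4.94018716e-01,  1.34599977e+00, -4.03164382e-06,
        1.30250675e+00, -9.54988040e-02]), 'joint_vel': array([ 1.87525678e-03, -2.81607856e-03, -2.63919257e-03, -5.84419750e-05,
       -1.20689504e-03,  8.00983409e-04]), 'joint_efforts': array([ 4.03982325e-03, -8.79201508e+01, -3.82050204e+01,  7.10112602e-02,
        5.01965883e-02, -1.21382564e-04]), 'position': array([ 0.27666819, -0.56009126,  0.21348504]), 'tcp_rot': array([-3.05840624e+00, -7.14109658e-01,  2.01528875e-04]), 'contact_force': array([0.01648366, 0.0032416 , 0.34749968]), 'moment': array([ 0.03858344, -0.0374654 , -0.01780878]), 'opening': 1.0017815441889852}
```

View pics/scene0.png

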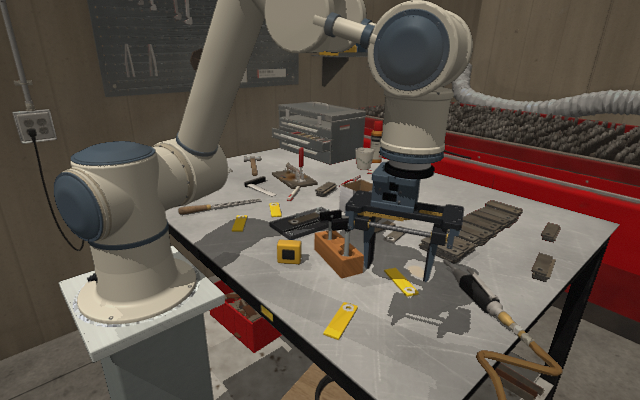

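View pics/top0.png

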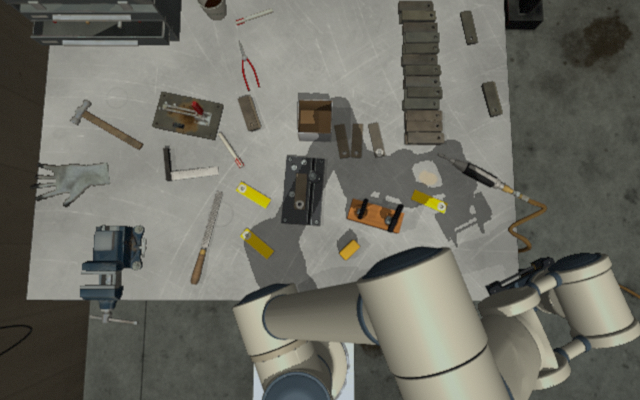

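View pics/wrist0.png

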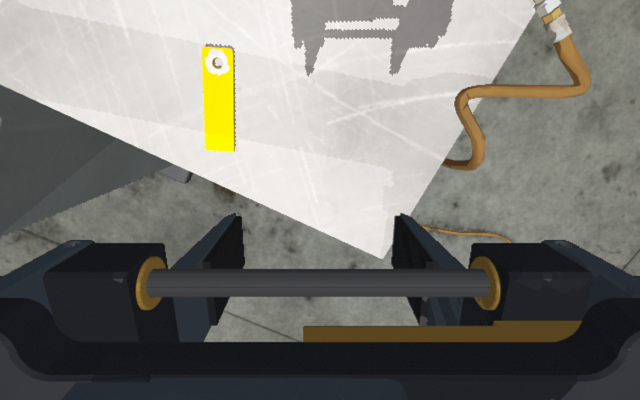

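```bash
python3 - <<'E'
import cv2
i=cv2.imread("pics/top0.png");cv2.imwrite("pics/top0c.png",cv2.resize(i[60:260,180:440],(780,600),interpolation=cv2.INTER_CUBIC))
E
```

```text
(no output)
```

View pics/top0c.png

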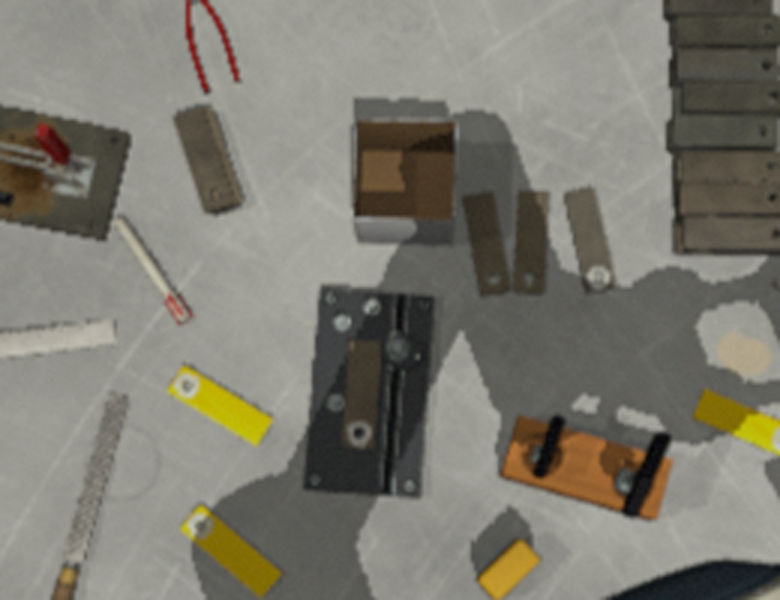

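The top view shows the fixture (plate corners at roughly crop (320,287), (435,297), (421,497), (304,488)), with its pins at left and far end and the cam head at crop (398,347). The block is at crop (588,467). The right key's handle is longer (about 82 px against 57 px), so it should be the large one. I'll make rough measurements and then take a wrist view.

```bash
python3 - <<'E'
from h import *
c=cal("top")
f=lambda p:(p[0]/3+180-.33,p[1]/3+60-.33)
for n,p,z in [("c1",(320,287),.016),("c2",(435,297),.016),("c3",(421,497),.016),("c4",(304,488),.016),("head",(398,345),.044),("endpin",(372,307),.032),("spf",(343,322),.032),("spn",(335,403),.032),
("hL1",(558,418),.154),("hL2",(541,472),.154),("hR1",(664,437),.154),("hR2",(632,512),.154),("b1",(518,418),.055),("b2",(672,458),.055),("b3",(655,519),.055),("b4",(503,476),.055),("tape",(508,567),.06),("striphole",(358,432),.022),("se",(363,342),.022)]:
    print(n,np.round(onz(c,f(p),z),4))
E
```

```text
c1 [0.674  0.0592 0.016 ]
c2 [ 0.663  -0.0686  0.016 ]
c3 [ 0.4411 -0.0538  0.016 ]
c4 [0.4506 0.0736 0.016 ]
head [ 0.6038 -0.0287  0.044 ]
endpin [6.481e-01 4.000e-04 3.200e-02]
spf [0.6313 0.032  0.032 ]
spn [0.5419 0.0397 0.032 ]
hL1 [ 0.5116 -0.1894  0.154 ]
hL2 [ 0.4585 -0.1723  0.154 ]
hR1 [ 0.4931 -0.2932  0.154 ]
hR2 [ 0.4197 -0.2605  0.154 ]
b1 [ 0.5232 -0.1571  0.055 ]
b2 [ 0.4808 -0.3201  0.055 ]
b3 [ 0.4164 -0.3008  0.055 ]
b4 [ 0.4614 -0.1409  0.055 ]
tape [ 0.3659 -0.1453  0.06  ]
striphole [0.5114 0.0151 0.022 ]
se [0.611  0.0105 0.022 ]
```

Request:
move_arm(targets=[[0,0.16,0.52,0.08,-0.68],[0,0.16,0.52,0.08,-0.68],[0,0.16,0.52,0.08,-0.68],[0,0.16,0.52,0.08,-0.68],[0,0.16,0.52,0.08,-0.68],[0,0.16,0.52,0.08,-0.68],[0,0.16,0.52,0.08,-0.68],[0,0.16,0.52,0.08,-0.68],[0,0.16,0.52,0.08,-0.68]], force=20)

```text
t: 1.05
position: [0.3566, -0.3011, 0.2537]
tcp_rot: [3.139, -0.119, -0.0]
contact_force: [-0.4, -0.9, 0.0]
opening: 0.998
```

```bash
cat > shot.py <<'E'
import sys,pickle
from h import *
n=sys.argv[1]
s=observe();im=read_camera("wrist");c=cal("wrist")
T=wristT(c,s);pickle.dump((c,T),open(f"pics/{n}.pkl","wb"))
cv2.imwrite(f"pics/{n}.png",im[:,:,::-1])
print(s["t"],s["position"],s["tcp_rot"],s["qpos"],s["contact_force"],s["moment"],s["opening"])
E
python3 shot.py w1
```

```text
1.05 [ 0.35662829 -0.3011419   0.25372564] [ 3.13925131e+00 -1.19039377e-01 -3.43607553e-04] [-8.29114731e-01  2.27110175e-01  1.66019133e+00 -2.26704842e-04
  1.25438436e+00  8.17555171e-01] [-0.42539476 -0.9413449   0.02541019] [ 0.06528778  0.04584664 -0.01695363] 0.9983081390068196
```

View pics/w1.png

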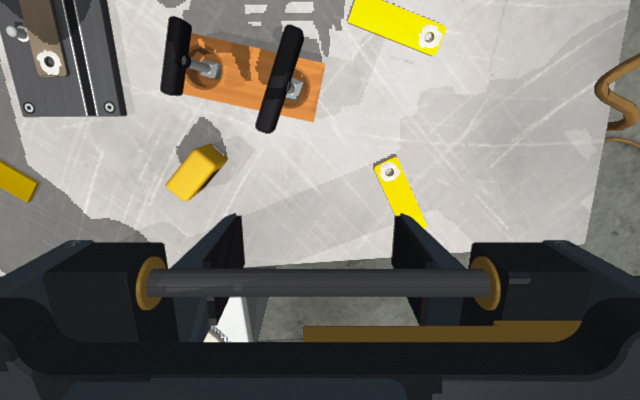

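Request:
move_arm(targets=[[0,0.32,0.62,0,0],[0,0.32,0.62,0,0],[0,0.32,0.62,0,0],[0,0.32,0.62,0,0],[0,0.32,0.62,0,0],[0,0.32,0.62,0,0],[0,0.32,0.62,0,0],[0,0.32,0.62,0,0],[0,0.32,0.62,0,0]])

```text
t: 2.0
position: [0.5171, 0.0097, 0.2533]
tcp_rot: [3.139, -0.116, -0.002]
contact_force: [-1.0, -0.7, 1.0]
opening: 0.996
```

```bash
python3 shot.py w2
```

```text
2.0 [0.51711213 0.00971704 0.25331054] [ 3.13924806e+00 -1.16203006e-01 -1.53229177e-03] [-9.65299978e-02  3.02478537e-01  1.55067681e+00 -2.62268084e-04
  1.28939957e+00  1.54833788e+00] [-1.02269278 -0.68639807  0.9501114 ] [ 0.01104686  0.06892989 -0.04789628] 0.9958260153905129
```

View pics/w2.png

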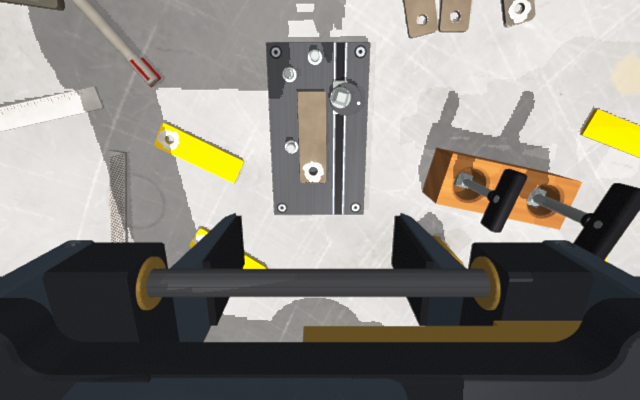

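```bash
python3 - <<'E'
import cv2
i=cv2.imread("pics/w2.png");cv2.imwrite("pics/w2c.png",cv2.resize(i[30:225,245:385],None,fx=3,fy=3,interpolation=cv2.INTER_CUBIC))
i=cv2.imread("pics/w1.png");cv2.imwrite("pics/w1c.png",cv2.resize(i[0:160,140:350],None,fx=3.5,fy=3.5,interpolation=cv2.INTER_CUBIC))
E
```

```text
(no output)
```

View pics/w2c.png

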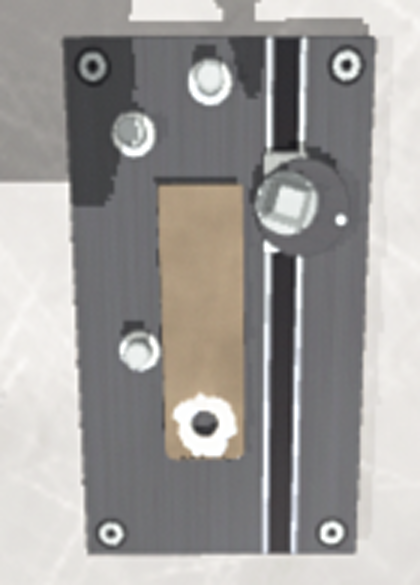

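View pics/w1c.png

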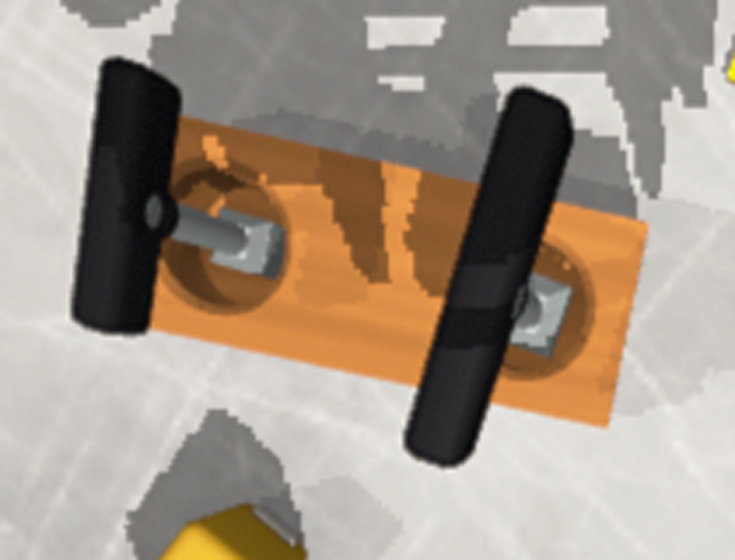

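```bash
python3 - <<'E'
from h import *
import pickle
c,T=pickle.load(open("pics/w2.pkl","rb"))
f=lambda p:(p[0]/3+245-.33,p[1]/3+30-.33)
P={}
for n,p,z in [("c1",(64,38),.016),("c2",(376,38),.016),("c3",(356,552),.016),("c4",(90,552),.016),("end",(210,75),.032),("far",(131,130),.032),("near",(141,352),.032),("head",(289,206),.044),
 ("s1",(159,185),.022),("s2",(241,184),.022),("s3",(244,458),.022),("s4",(167,457),.022),("hole",(205,423),.022),("dot",(341,219),.028)]:
    P[n]=onz(c,f(p),z,T)[:2];print(n,P[n].round(4))
d=P["far"]-P["near"];y=np.arctan2(d[1],d[0]);print("yaw pins",y,np.linalg.norm(d), [np.arctan2(*(P[a]-P[b])[::-1]) for a,b in (("c1","c4"),("c2","c3"))])
R=np.array([[np.cos(y),-np.sin(y)],[np.sin(y),np.cos(y)]])
m=(P["far"]+P["near"])/2; O=m-R@[0,.024]
loc=np.array([[65,-8],[45,24],[-45,24],[-142.5,-76],[-142.5,52],[82.5,52],[82.5,-76]])/1000
w=np.array([P[k] for k in("end","far","near","c3","c4","c1","c2")])
A=loc-loc.mean(0);B=w-w.mean(0);H=A.T@B;y=np.arctan2(H[0,1]-H[1,0],H[0,0]+H[1,1])
R=np.array([[np.cos(y),-np.sin(y)],[np.sin(y),np.cos(y)]]);O=w.mean(0)-R@loc.mean(0)
print("fit",y,O,"res mm",((w-O)@R-loc).round(4)*1000)
for k in P: print(k,((P[k]-O)@R*1000).round(1))
c,T=pickle.load(open("pics/w1.pkl","rb"))
f=lambda p:(p[0]/3.5+140-.36,p[1]/3.5-.36)
a=onz(c,f((543,92)),.154,T);b=onz(c,f((438,462)),.154,T);print("large",a,b,(a+b)/2,np.linalg.norm(a-b),np.arctan2(*(a-b)[:2][::-1]))
a=onz(c,f((140,65)),.134,T);b=onz(c,f((110,330)),.134,T);print("small",a,b,np.linalg.norm(a-b))
for p in((648,225),(607,427)):print("block",onz(c,f(p),.055,T))
print("large socket", onz(c,f((532,305)),.04,T))
E
```

```text
c1 [0.6734 0.0605]
c2 [ 0.6639 -0.0656]
c3 [ 0.4429 -0.0503]
c4 [0.4523 0.0753]
end [0.6529 0.0026]
far [0.6351 0.0356]
near [0.5467 0.0404]
head [ 0.6013 -0.0249]
s1 [0.6139 0.027 ]
s2 [ 0.6118 -0.0071]
s3 [ 4.942e-01 -4.000e-04]
s4 [0.4973 0.0343]
hole [0.5117 0.0159]
dot [ 0.5947 -0.0473]
yaw pins -0.05360410428294177 0.08856879660031576 [np.float64(-0.06688363667521106), np.float64(-0.06910360634518406)]
fit -0.06905133613075497 [0.58895698 0.01466693] res mm [[-0.4  0.4]
 [-0.4  0.1]
 [ 1.  -1.3]
 [ 1.3  1.1]
 [ 2.  -0.9]
 [-1.4 -0.4]
 [-2.2  1.1]]
c1 [81.1 51.6]
c2 [ 80.3 -74.9]
c3 [-141.2  -74.9]
c4 [-140.5   51.1]
end [64.6 -7.6]
far [44.6 24.1]
near [-44.   22.7]
head [ 15.  -38.6]
s1 [24.1 14. ]
s2 [ 24.3 -20.1]
s3 [-93.4 -21.6]
s4 [-92.8  13.2]
hole [-77.2  -4.1]
dot [ 10.  -61.5]
large [ 0.49722272 -0.29422861  0.154     ] [ 0.4169776  -0.26012764  0.154     ] [ 0.45710016 -0.27717813  0.154     ] 0.08719034226263865 -0.40183679908496533
small [ 0.51506863 -0.19640764  0.134     ] [ 0.45535628 -0.17625385  0.134     ] 0.06302174054272382
block [ 0.47896063 -0.31902916  0.055     ]
block [ 0.41706813 -0.3008374   0.055     ]
large socket [ 0.45855956 -0.27837528  0.04      ]
```

Reading of w2 and w1:
- **Fixture:** yaw is about -0.069, origin about (0.589, 0.0147). Residuals are 2 mm or less.
- **Strip:** about 34.5 mm short of home and 3.6 mm off the pins.
- **Screw:** at local (15, -38.6), with θ0 about 0.2.
- **Keys:** the right key's handle is 87 mm long (90 listed), so it is the large one. The left is 63 mm, the small one.
- **Yellow strips:** look-alikes, so they stay untouched.

I'll push the brown strip with shut fingers.

Request:
move_arm(targets=[[255,-0.1,0.014,-0.3,1],[255,-0.1,0.014,-0.3,1],[255,-0.1,0.014,-0.3,1],[255,-0.1,0.014,-0.3,1],[255,-0.1,0.014,-0.3,1],[255,-0.1,0.014,-0.3,1],[255,-0.1,0.014,-0.3,1]])

```text
t: 2.75
position: [0.4665, 0.0151, 0.1039]
tcp_rot: [2.947, 1.089, -0.001]
contact_force: [-0.6, -0.2, 0.4]
opening: 0.42
```

Request:
move_arm(targets=[[255,0,0,0,1],[255,0,0,0,1],[255,0,0,-0.12,1],[255,0,0,-0.12,1],[255,0,0,-0.12,1],[255,0,0,-0.12,1],[255,0,0,-0.12,1]])

```text
t: 3.45
position: [0.4668, 0.0157, 0.0439]
tcp_rot: [2.306, 2.133, -0.0]
contact_force: [-0.2, -0.5, 0.1]
opening: 0.006
```

```bash
python3 shot.py w3
```

```text
3.45 [0.46676499 0.01565011 0.04394834] [ 2.30614373e+00  2.13330013e+00 -8.66219879e-05] [-9.43898617e-02  5.42777231e-01  1.90558500e+00 -1.20117393e-04
  6.93227347e-01 -1.64695487e-02] [-0.22472329 -0.46942054  0.11533729] [-0.01663291 -0.09388831  0.01005149] 0.0061188293422812685
```

View pics/w3.png

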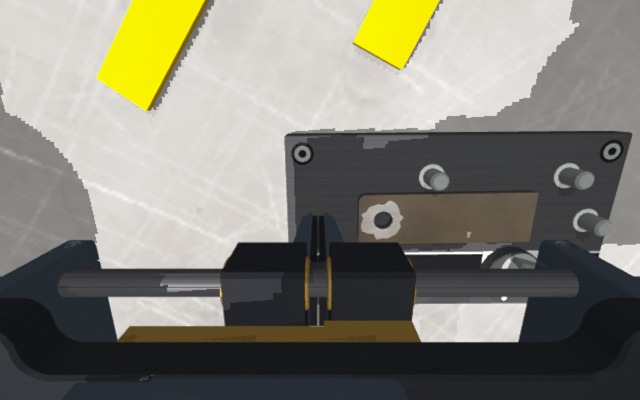

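Request:
move_arm(targets=[[255,0,0,-0.03,0],[255,0,0,-0.051,0],[255,0,0,-0.051,0],[255,0,0,-0.051,0]])

```text
t: 3.9
position: [0.4666, 0.0165, 0.0184]
tcp_rot: [-2.304, -2.135, 0.001]
contact_force: [-0.1, -0.1, -0.2]
opening: 0.004
```

Request:
move_arm(targets=[[255,0.01,-0.0007,0,0],[255,0.02,-0.0014,0,0],[255,0.03,-0.0021,0,0],[255,0.04,-0.0028,0,0],[255,0.05,-0.0035,0,0],[255,0.06,-0.0042,0,0],[255,0.07,-0.0049,0,0],[255,0.07,-0.0049,0,0]])

```text
t: 4.7
position: [0.5027, 0.0141, 0.0185]
tcp_rot: [2.303, 2.136, 0.001]
contact_force: [-1.0, -0.2, -0.5]
opening: 0.003
```

```bash
python3 shot.py w4
```

```text
4.7 [0.50270316 0.01410543 0.01846687] [2.30302113e+00 2.13578038e+00 9.38928842e-04] [-9.07426553e-02  6.18301209e-01  1.83503558e+00  6.42690135e-06
  6.87366186e-01 -1.54292346e-02] [-0.96664446 -0.23084138 -0.45153023] [ 0.00598744 -0.09845036  0.04004145] 0.003171317287134052
```

View pics/w4.png

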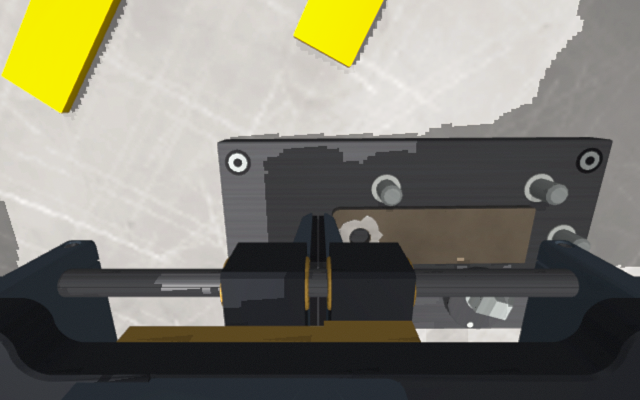

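Request:
move_arm(targets=[[255,0.008,-0.0006,0,0],[255,0.016,-0.0011,0,0],[255,0.022,-0.0015,0,0],[255,0.022,-0.0015,0,0]])

```text
t: 5.15
position: [0.5135, 0.0134, 0.0184]
tcp_rot: [2.303, 2.136, 0.001]
contact_force: [0.0, 0.0, -0.3]
opening: 0.006
```

Request:
move_arm(targets=[[255,0.003,-0.0002,0,0],[255,0.006,-0.0004,0,0]])

```text
t: 5.35
position: [0.5157, 0.0133, 0.0184]
tcp_rot: [-2.303, -2.136, 0.0]
contact_force: [-1.0, 0.8, 0.5]
opening: 0.006
```

```bash
python3 shot.py w5; python3 - <<'E'
import cv2
i=cv2.imread("pics/w5.png");cv2.imwrite("pics/w5c.png",cv2.resize(i[120:340,200:600],None,fx=2,fy=2,interpolation=cv2.INTER_CUBIC))
E
```

```text
5.35 [0.51567463 0.01326388 0.01837785] [-2.30324005e+00 -2.13614158e+00  3.48682071e-04] [-9.00842933e-02  6.28786916e-01  1.80188617e+00  6.41786412e-06
  7.11256026e-01 -1.48446129e-02] [-1.00979525  0.7563383   0.5125994 ] [-0.02312362  0.0934213  -0.0173387 ] 0.006473960754250971
```

View pics/w5c.png

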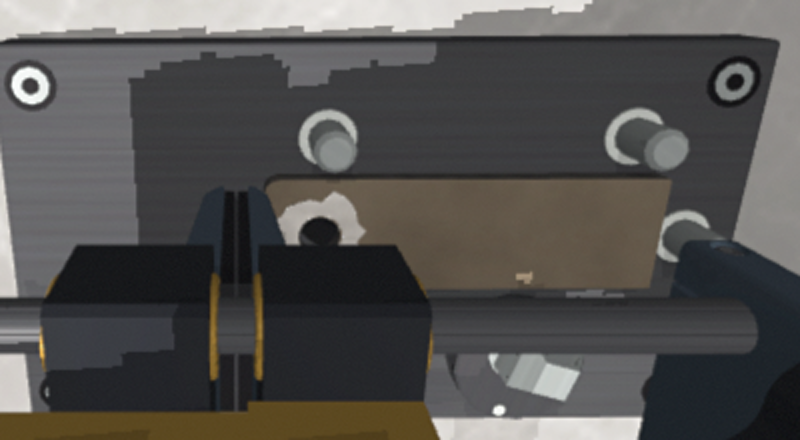

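Almost at the end pin (the strip's end is at crop x 668, the pin's base ring starts at 660). I'll push on gently until I feel it.

Request:
move_arm(targets=[[255,0.003,-0.0002,0,0],[255,0.006,-0.0004,0,0]])

```text
t: 5.6
position: [0.5188, 0.013, 0.0184]
tcp_rot: [-2.303, -2.136, 0.0]
contact_force: [-1.5, 0.4, -0.5]
opening: 0.006
```

Request:
move_arm(targets=[[255,0.003,-0.0002,0,0],[255,0.004,-0.0003,0,0]])

```text
t: 5.8
position: [0.5203, 0.0129, 0.0183]
tcp_rot: [-2.303, -2.136, 0.001]
contact_force: [-5.2, 1.1, 0.6]
opening: 0.002
```

Request:
move_arm(targets=[[255,0.002,-0.0001,0,0],[255,0.002,-0.0001,0,0]])

```text
t: 6.0
position: [0.5205, 0.013, 0.0182]
tcp_rot: [-2.302, -2.135, 0.003]
contact_force: [-7.6, 0.5, 3.7]
opening: 0.006
```

Request:
move_arm(targets=[[255,0.001,-0.0001,0,0],[255,0.001,-0.0001,0,0]])

```text
t: 6.2
position: [0.5205, 0.0129, 0.0182]
tcp_rot: [-2.302, -2.135, 0.003]
contact_force: [-8.7, 0.7, 4.9]
opening: -0.0
```

```bash
python3 shot.py w6; python3 - <<'E'
import cv2
i=cv2.imread("pics/w6.png");cv2.imwrite("pics/w6c.png",cv2.resize(i[120:340,200:600],None,fx=2,fy=2,interpolation=cv2.INTER_CUBIC))
E
```

```text
6.2 [0.52053636 0.01294598 0.01819416] [-2.30160511 -2.13472941  0.00344742] [-8.98348870e-02  6.33756941e-01  1.78733010e+00 -2.90074873e-05
  7.23766270e-01 -1.46172282e-02] [-8.68329444  0.67956606  4.93453625] [-0.00581955  1.51395083  0.01160112] -2.279925844147906e-05
```

View pics/w6c.png

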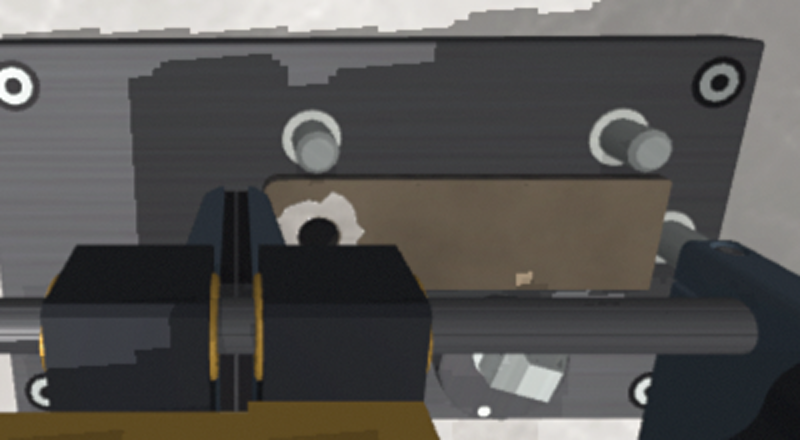

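Request:
move_arm(targets=[[255,-0.04,0.0028,0,0],[255,-0.04,0.0028,0.1,0],[110,-0.04,0.0028,0.2,0.15],[110,-0.06,-0.1,0.3,0.3],[110,-0.08,-0.2,0.4,0.5],[110,-0.1,-0.3,0.48,0.7],[110,-0.12,-0.4,0.48,0.9],[110,-0.127,-0.5,0.48,1],[110,-0.127,-0.58,0.48,1],[110,-0.127,-0.58,0.48,1]])

```text
t: 7.25
position: [0.4592, -0.272, 0.2582]
tcp_rot: [1.308, 2.854, -0.0]
contact_force: [1.1, -0.7, -0.2]
opening: 0.566
```

Request:
move_arm(targets=[[110,0,0,0,0.585],[110,0,0,0,0.585],[110,0,0,0,0.585],[110,0,0,0,0.585],[110,0,0,0,0.585]])

```text
t: 7.75
position: [0.4596, -0.27, 0.2574]
tcp_rot: [0.632, 3.077, -0.0]
contact_force: [-0.1, 0.5, 0.5]
opening: 0.563
```

```bash
python3 shot.py w7;  python3 - <<'E'
from h import *
im=read_camera("scene");cv2.imwrite("pics/s1.png",cv2.resize(im[150:350,200:500,::-1],None,fx=2.5,fy=2.5))
E
```

```text
7.75 [ 0.45960451 -0.27004234  0.25743169] [ 6.32099705e-01  3.07699791e+00 -2.29663957e-04] [-6.43266484e-01  3.21236079e-01  1.50961418e+00  1.33538497e-05
  1.31037221e+00 -1.80884878e+00] [-0.08870939  0.52453438  0.50612811] [ 0.04642761 -0.14255681  0.00048392] 0.5633994838496577
```

View pics/w7.png

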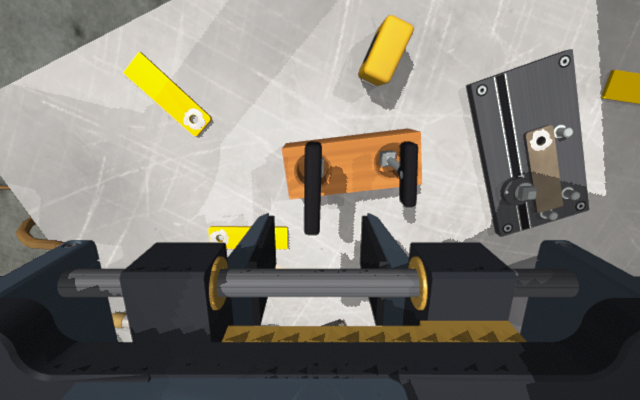

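View pics/s1.png

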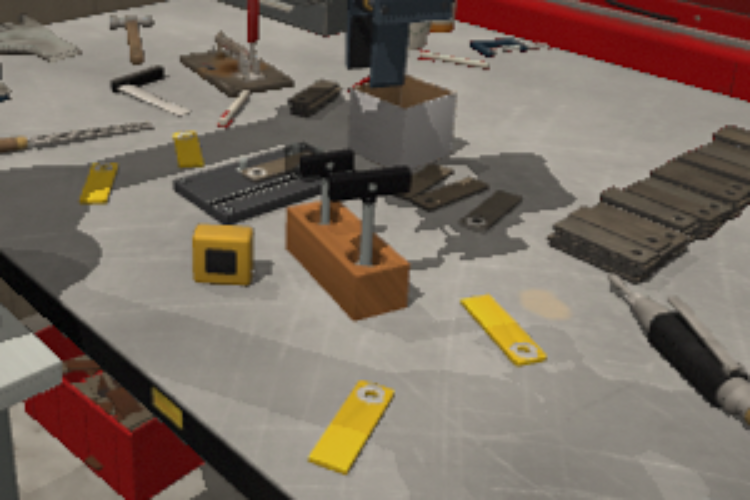

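```bash
cd .;python3 - <<'E'
from h import *
import pickle
im=cv2.imread("pics/w7.png")
m=(im.max(2)<50).astype(np.uint8);m[245:]=0;m[:, :290]=0;m[:,335:]=0
n,l,st,ce=cv2.connectedComponentsWithStats(m);k=1+np.argmax(st[1:,4]);print(st[k],ce[k])
ys,xs=np.where(l==k);r=cv2.minAreaRect(np.c_[xs,ys].astype(np.float32));print(r)
c,T=pickle.load(open("pics/w7.pkl","rb"))
b=cv2.boxPoints(r);b=b[np.argsort(b[:,1])];a1=b[:2].mean(0);a2=b[2:].mean(0)
for z in(.140,.154):
  p=onz(c,a1,z,T);q=onz(c,a2,z,T);print(z,p,q,(p+q)/2,np.linalg.norm(p-q),np.arctan2(*(p-q)[:2][::-1]))
E
```

```text
[ 304  142   18   92 1391] [312.25377426 186.57584472]
((311.87518310546875, 187.49554443359375), (16.489484786987305, 91.37031555175781), 2.0454084873199463)
0.14 [ 0.41636794 -0.25623072  0.14      ] [ 0.50009478 -0.29623652  0.14      ] [ 0.45823136 -0.27623362  0.14      ] 0.09279358130955985 2.6958514276011734
0.154 [ 0.41490714 -0.25540598  0.154     ] [ 0.49455231 -0.2934615   0.154     ] [ 0.45472973 -0.27443374  0.154     ] 0.0882699012373655 2.6958514276011734
```

Request:
move_arm(targets=[[110,-0.006,-0.013,-0.08,-0.02],[110,-0.006,-0.013,-0.16,-0.02],[110,-0.006,-0.013,-0.16,-0.02],[110,-0.006,-0.013,-0.16,-0.02]])

```text
t: 8.25
position: [0.4565, -0.2765, 0.178]
tcp_rot: [-0.652, -3.072, -0.001]
contact_force: [0.7, -0.5, 0.4]
opening: 0.566
```

```bash
python3 shot.py w8
```

```text
8.25 [ 0.45654738 -0.27645253  0.17796146] [-6.51931456e-01 -3.07238727e+00 -6.01562353e-04] [-6.56375929e-01  4.07283493e-01  1.61553315e+00 -7.06900375e-07
  1.11966299e+00 -1.80899341e+00] [ 0.70159782 -0.45092683  0.44402358] [ 0.10274015 -0.06216821  0.05387679] 0.5655145899949942
```

View pics/w8.png

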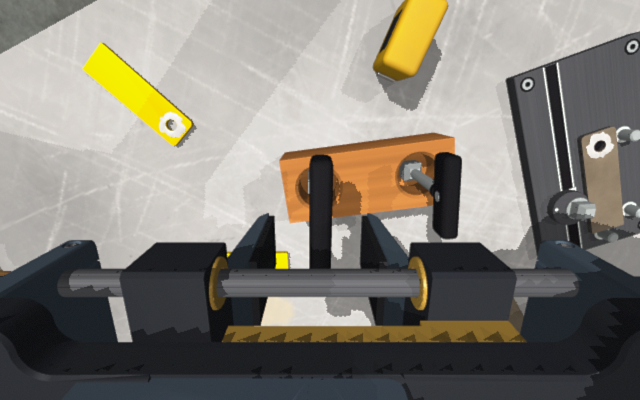

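Request:
move_arm(targets=[[110,0,0,-0.08,0],[110,0,0,-0.114,0],[110,0,0,-0.114,0],[110,0,0,-0.114,0],[255,0,0,-0.114,0],[255,0,0,-0.114,0],[255,0,0,-0.114,0],[255,0,0,-0.114,0],[255,0,0,-0.114,0],[255,0,0,-0.114,0]], force=55)

```text
t: 9.3
position: [0.4565, -0.2765, 0.1205]
tcp_rot: [0.65, 3.073, -0.0]
contact_force: [0.4, 1.3, 4.9]
opening: 0.17
```

Request:
move_arm(targets=[[255,0,0,0.06,0],[255,0,0,0.12,0],[255,0,0,0.2,0],[255,0,0,0.28,0],[255,0,0,0.33,0],[255,0,0,0.33,0],[255,0,0,0.33,0]])

```text
t: 10.0
position: [0.4562, -0.2764, 0.2849]
tcp_rot: [-0.65, -3.073, -0.0]
contact_force: [-0.3, -0.6, -2.9]
opening: 0.172
```

```bash
python3 shot.py w9
```

```text
10.0 [ 0.45624487 -0.27637838  0.28489919] [-6.50222342e-01 -3.07339992e+00 -9.55841731e-05] [-6.56603095e-01  2.98488638e-01  1.46533329e+00 -1.63618549e-05
  1.37794458e+00 -1.81041599e+00] [-0.28568298 -0.6091159  -2.87656183] [ 0.07462017 -0.11590902  0.01953018] 0.17203671295003944
```

View pics/w9.png

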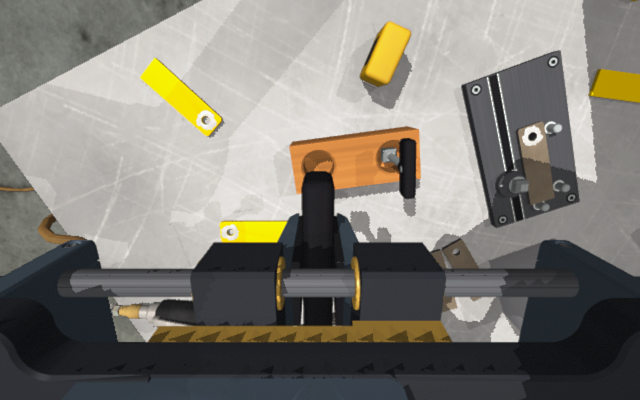

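```bash
cd .;python3 - <<'E'
from h import *
import pickle
c,T=pickle.load(open("pics/w9.pkl","rb"))
for v in(170,172,175):
  p=onz(c,(318,v),.318,T); yaw=2.7246; d=p[:2]-[.4562,-.2764]; print(d@[np.cos(yaw),np.sin(yaw)],d@[-np.sin(yaw),np.cos(yaw)])
a=cv2.imread("pics/w8.png")[130:250,500:640];b=cv2.imread("pics/w7.png")[130:250,460:600]
cv2.imwrite("pics/h89.png",cv2.resize(np.hstack([a,b]),None,fx=2.8,fy=2.8,interpolation=cv2.INTER_CUBIC))
E
```

```text
0.050250510179669014 0.00035678156093731176
0.04931580322368505 0.0003571546553871442
0.047907100871017246 0.00035771694822757025
```

View pics/h89.png

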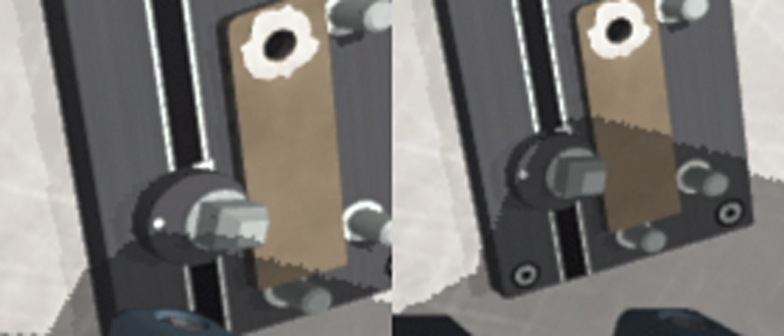

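```bash
cd .;python3 - <<'E'
from h import *
import pickle
c,T=pickle.load(open("pics/w9.pkl","rb"))
for z in(.304,.318):
  p=onz(c,(318,172),z,T); yaw=2.7246; d=p[:2]-[.4562,-.2764]; print(z,d@[np.cos(yaw),np.sin(yaw)])
c,T=pickle.load(open("pics/w8.pkl","rb"));print(onz(c,(588.2,212),.044,T))
c,T=pickle.load(open("pics/w7.pkl","rb"));print(onz(c,(530.7,193),.044,T))
# in w8, gripper empty over key: handle end
im=cv2.imread("pics/w8.png")
for v in (153,155):
  c,T=pickle.load(open("pics/w8.pkl","rb"))
  for z in (.14,.154):
    p=onz(c,(321,v),z,T);yaw=2.7246; d=p[:2]-[.4565,-.2765]; print(z,d@[np.cos(yaw),np.sin(yaw)])
E
```

```text
0.304 0.046249391847565303
0.318 0.04931580322368505
[ 0.60084672 -0.02733446  0.044     ]
[ 0.60008544 -0.02662073  0.044     ]
0.14 0.04706269950589234
0.154 0.049224409683699975
0.14 0.04568650940007053
0.154 0.047940934211261894
```

Request:
move_arm(targets=[[255,0.29,0.5,0,0.19],[255,0.29,0.5,0,0.19],[255,0.29,0.5,0,0.19],[255,0.29,0.5,0,0.19],[255,0.29,0.5,0,0.19],[255,0.29,0.5,0,0.19],[255,0.29,0.5,-0.1,0.19],[255,0.29,0.5,-0.2,0.19],[255,0.29,0.5,-0.236,0.19],[255,0.29,0.5,-0.236,0.19]])

```text
t: 11.05
position: [0.5986, -0.026, 0.1628]
tcp_rot: [-0.418, -3.105, -0.0]
contact_force: [-0.7, -0.7, -2.0]
opening: 0.175
```

```bash
python3 shot.py w10;  python3 - <<'E'
from h import *
im=read_camera("scene");cv2.imwrite("pics/s2.png",cv2.resize(im[170:260,250:370,::-1],None,fx=6,fy=6,interpolation=cv2.INTER_CUBIC))
E
```

```text
11.05 [ 0.59859855 -0.02600929  0.16278691] [-4.17859875e-01 -3.10515659e+00 -8.02380628e-05] [-1.43043753e-01  5.13699915e-01  1.46572954e+00 -2.94758098e-05
  1.17060989e+00 -1.44629634e+00] [-0.74767219 -0.74152566 -1.99278957] [ 0.0984745  -0.11016639 -0.01489695] 0.17455659693508818
```

View pics/s2.png

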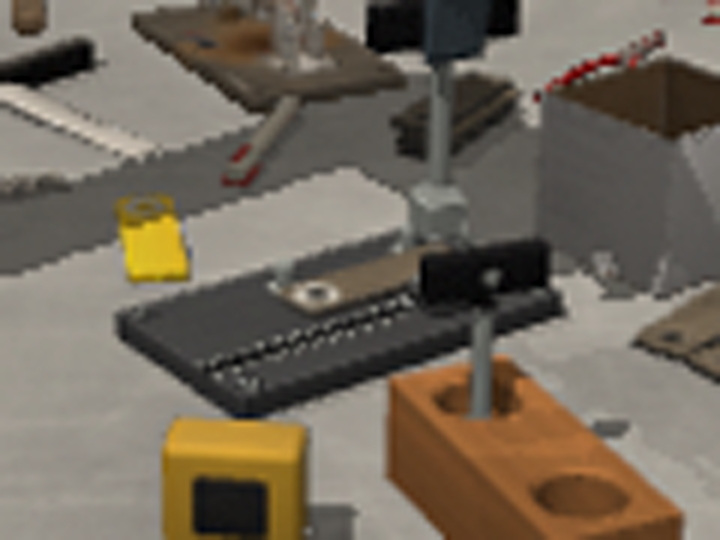

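View pics/w10.png

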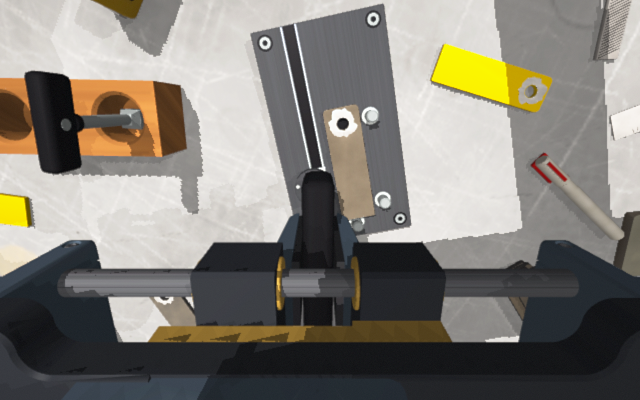

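```bash
cd .;python3 - <<'E'
from h import *
c=cal("scene")
g=lambda p:((proj(c,np.array(p))-[250,170])*6+3).round(1)
s=observe();p=s["position"]
for z in(.057,.083,.12,.14):print(z,g([p[0],p[1],z]))
print(s["position"],"head",g([.601,-.0268,.044]))
E
```

```text
0.057 [439.5 234.9]
0.083 [440.7 192.4]
0.12 [442.5 130.8]
0.14 [443.4  96.9]
[ 0.60126169 -0.02654336  0.1669957 ] head [438.8 256.2]
```

Request:
move_arm(targets=[[255,0,0,-0.02,0],[255,0,0,-0.035,0],[255,0,0,-0.045,0],[255,0,0,-0.045,0]])

```text
t: 11.55
position: [0.6014, -0.0263, 0.1444]
tcp_rot: [-0.419, -3.113, -0.001]
contact_force: [0.6, 1.8, -2.5]
opening: 0.176
```

Request:
move_arm(targets=[[255,0,0,-0.008,0],[255,0,0,-0.012,0],[255,0,0,-0.012,0]])

```text
t: 11.85
position: [0.6018, -0.026, 0.1388]
tcp_rot: [0.419, 3.113, 0.001]
contact_force: [3.7, 4.2, -3.9]
opening: 0.176
```

Request:
move_arm(targets=[[255,0.002,0.0025,-0.004,0],[255,0.002,0.0025,-0.009,0],[255,0.002,0.0025,-0.009,0]])

```text
t: 12.15
position: [0.6023, -0.0253, 0.1339]
tcp_rot: [-0.419, -3.113, 0.0]
contact_force: [1.3, 0.5, -4.4]
opening: 0.17
```

```bash
cat > st.py <<'E'
from h import *
s=observe();r=s["tcp_rot"];y=2*np.arctan2(r[1],r[0]) 
if y<-1.5:y+=2*np.pi
if r[0]*0+r[1]<0 and False: pass
R=cv2.Rodrigues(np.array(r,float))[0];y=np.arctan2(R[1,0],R[0,0])
print("t",round(s["t"],2),"pos",np.round(s["position"],4),"yaw",round(y,4),"F",np.round(s["contact_force"],1),"M",np.round(s["moment"],3),"op",round(s["opening"],3))
E
python3 st.py
```

```text
t 12.15 pos [ 0.6023 -0.0253  0.1339] yaw 2.874 F [ 1.3  0.5 -4.4] M [ 0.451 -0.52  -0.044] op 0.17
```

Request:
move_arm(targets=[[255,0,0,0,-0.09],[255,0,0,0,-0.18],[255,0,0,0,-0.27],[255,0,0,0,-0.36],[255,0,0,0,-0.45],[255,0,0,0,-0.45]])

```text
t: 12.75
position: [0.6025, -0.0252, 0.1343]
tcp_rot: [-0.962, -2.991, -0.0]
contact_force: [1.4, 1.9, -2.9]
opening: 0.173
```

```bash
python3 st.py
```

```text
t 12.75 pos [ 0.6025 -0.0252  0.1343] yaw 2.5192 F [ 1.4  1.9 -2.9] M [ 0.647 -0.527  0.094] op 0.173
```

Request:
move_arm(targets=[[255,0,0,0,-0.09],[255,0,0,0,-0.18],[255,0,0,0,-0.27],[255,0,0,0,-0.36],[255,0,0,0,-0.45],[255,0,0,0,-0.54],[255,0,0,0,-0.54]])

```text
t: 13.45
position: [0.6024, -0.0252, 0.1343]
tcp_rot: [-1.567, -2.723, 0.0]
contact_force: [1.4, 1.8, -2.8]
opening: 0.169
```

```bash
python3 st.py; python3 shot.py w11; python3 st.py
```

```text
t 13.45 pos [ 0.6024 -0.0252  0.1343] yaw 2.0971 F [ 1.4  1.8 -2.8] M [ 0.752 -0.378  0.053] op 0.169
13.45 [ 0.60236925 -0.02521957  0.13428377] [-1.56700976e+00 -2.72263977e+00  3.65023359e-05] [-1.40893812e-01  5.47545017e-01  1.49325048e+00  6.33347310e-05
  1.10100044e+00 -6.67226838e-01] [ 1.3983971   1.78868276 -2.8385346 ] [ 0.7517916  -0.37761332  0.05336505] 0.16948848129926933
t 13.5 pos [ 0.6024 -0.0252  0.1343] yaw 2.0994 F [ 1.5  2.1 -4.5] M [ 0.76  -0.405  0.125] op 0.173
```

View pics/w11.png

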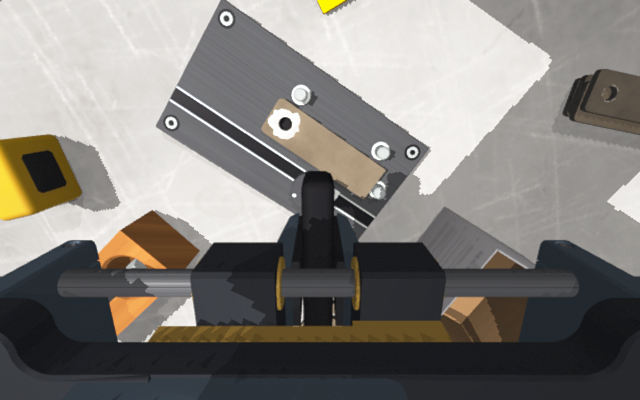

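```bash
cd .;python3 - <<'E'
from h import *
import pickle
im=cv2.imread("pics/w11.png");cv2.imwrite("pics/w11c.png",cv2.resize(im[140:230,230:400],None,fx=4,fy=4,interpolation=cv2.INTER_CUBIC))
c,T=pickle.load(open("pics/w11.pkl","rb"))
A=np.array([.6023,-.0252])
y=-.069
for uv in((295,195),(294,196)):
  d=onz(c,uv,.028,T)[:2]-A; f=np.array([[np.cos(y),np.sin(y)],[-np.sin(y),np.cos(y)]])@d
  print(f*1000,np.arctan2(-f[0],-f[1]))
E
```

```text
[-15.79189621 -15.01317866] 0.8106716528901587
[-16.04001062 -16.37426715] 0.7750865136715398
```

View pics/w11c.png

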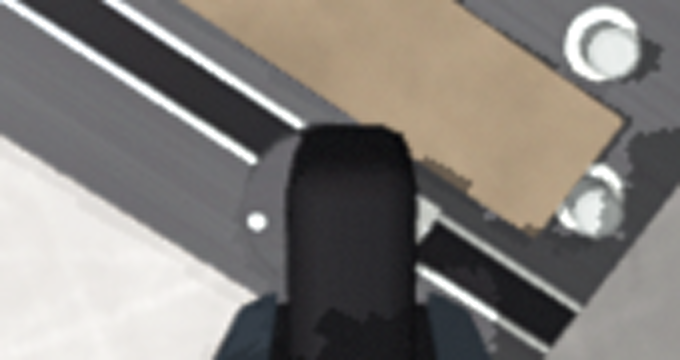

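Request:
move_arm(targets=[[255,0,0,0,-0.09],[255,0,0,0,-0.18],[255,0,0,0,-0.27],[255,0,0,0,-0.36],[255,0,0,0,-0.45],[255,0,0,0,-0.54],[255,0,0,0,-0.62]])

```text
t: 14.2
position: [0.6023, -0.0252, 0.1343]
tcp_rot: [-2.177, -2.265, 0.0]
contact_force: [1.0, 2.8, -3.0]
opening: 0.172
```

```bash
python3 st.py
```

```text
t 14.2 pos [ 0.6023 -0.0252  0.1343] yaw 1.6103 F [ 1.   2.8 -3. ] M [ 0.77  -0.223  0.161] op 0.172
```

Request:
move_arm(targets=[[255,0,0,0,-0.02],[255,0,0,0,-0.04]])

```text
t: 14.4
position: [0.6023, -0.0252, 0.1343]
tcp_rot: [-2.211, -2.232, 0.0]
contact_force: [0.4, 2.3, -3.5]
opening: 0.171
```

```bash
python3 st.py
```

```text
t 14.4 pos [ 0.6023 -0.0252  0.1343] yaw 1.5804 F [ 0.4  2.3 -3.5] M [ 0.913 -0.195  0.204] op 0.171
```

Request:
move_arm(targets=[[255,0,0,0,-0.02],[255,0,0,0,-0.04]])

```text
t: 14.6
position: [0.6023, -0.0252, 0.1343]
tcp_rot: [-2.248, -2.194, 0.0]
contact_force: [0.1, 3.9, -3.3]
opening: 0.172
```

```bash
python3 st.py
```

```text
t 14.6 pos [ 0.6023 -0.0252  0.1343] yaw 1.5467 F [ 0.1  3.9 -3.3] M [ 0.974 -0.156  0.222] op 0.172
```

Request:
move_arm(targets=[[255,0,0,0,-0.02],[255,0,0,0,-0.04]])

```text
t: 14.8
position: [0.6024, -0.0252, 0.1343]
tcp_rot: [-2.283, -2.158, 0.0]
contact_force: [-0.5, 3.4, -3.7]
opening: 0.174
```

```bash
python3 st.py
```

```text
t 14.8 pos [ 0.6024 -0.0252  0.1343] yaw 1.5143 F [-0.5  3.4 -3.7] M [ 1.063 -0.087  0.23 ] op 0.174
```

Request:
move_arm(targets=[[255,0,0,0,-0.02],[255,0,0,0,-0.04]])

```text
t: 15.0
position: [0.6024, -0.0252, 0.1343]
tcp_rot: [-2.317, -2.121, 0.0]
contact_force: [-0.3, 4.4, -4.4]
opening: 0.171
```

```bash
python3 st.py
```

```text
t 15.0 pos [ 0.6024 -0.0252  0.1343] yaw 1.4826 F [-0.3  4.4 -4.4] M [ 1.101 -0.053  0.252] op 0.171
```

Request:
move_arm(targets=[[255,0,0,0,-0.02],[255,0,0,0,-0.04]])

```text
t: 15.2
position: [0.6024, -0.0253, 0.1343]
tcp_rot: [-2.35, -2.084, 0.0]
contact_force: [-0.3, 4.2, -4.3]
opening: 0.176
```

```bash
python3 st.py
```

```text
t 15.2 pos [ 0.6024 -0.0253  0.1343] yaw 1.451 F [-0.3  4.2 -4.3] M [ 1.113 -0.071  0.274] op 0.176
```

Request:
move_arm(targets=[[255,0,0,0,-0.02],[255,0,0,0,-0.04]])

```text
t: 15.4
position: [0.6024, -0.0252, 0.1343]
tcp_rot: [-2.383, -2.047, 0.0]
contact_force: [-0.1, 5.0, -4.8]
opening: 0.173
```

```bash
python3 st.py
```

```text
t 15.4 pos [ 0.6024 -0.0252  0.1343] yaw 1.4196 F [-0.1  5.  -4.8] M [1.149 0.046 0.224] op 0.173
```

Request:
move_arm(targets=[[255,0,0,0,-0.02],[255,0,0,0,-0.04]])

```text
t: 15.6
position: [0.6024, -0.0252, 0.1343]
tcp_rot: [-2.415, -2.01, 0.0]
contact_force: [-1.8, 4.2, -5.0]
opening: 0.17
```

```bash
python3 st.py
```

```text
t 15.6 pos [ 0.6024 -0.0252  0.1343] yaw 1.3882 F [-1.8  4.2 -5. ] M [1.224 0.029 0.247] op 0.17
```

Request:
move_arm(targets=[[255,0,0,0,-0.02],[255,0,0,0,-0.04]])

```text
t: 15.8
position: [0.6024, -0.0253, 0.1344]
tcp_rot: [-2.446, -1.971, 0.0]
contact_force: [-1.0, 4.2, -5.6]
opening: 0.174
```

```bash
python3 st.py
```

```text
t 15.8 pos [ 0.6024 -0.0253  0.1344] yaw 1.3567 F [-1.   4.2 -5.6] M [1.227 0.097 0.26 ] op 0.174
```

Request:
move_arm(targets=[[255,0,0,0,-0.02],[255,0,0,0,-0.04]])

```text
t: 16.0
position: [0.6024, -0.0253, 0.1343]
tcp_rot: [-2.477, -1.933, 0.0]
contact_force: [-0.0, 3.9, -5.1]
opening: 0.174
```

```bash
python3 st.py;python3 shot.py w12
```

```text
t 16.0 pos [ 0.6024 -0.0253  0.1343] yaw 1.3253 F [-0.   3.9 -5.1] M [1.294 0.154 0.259] op 0.174
16.0 [ 0.60240107 -0.02526734  0.13432905] [-2.47659560e+00 -1.93270588e+00  1.73946447e-04] [-1.40932326e-01  5.47516594e-01  1.49315292e+00  6.16395472e-07
  1.10108325e+00  1.04528558e-01] [-0.02815446  3.93995039 -5.11534581] [1.29400531 0.15387712 0.25946143] 0.17358866189510996
```

View pics/w12.png

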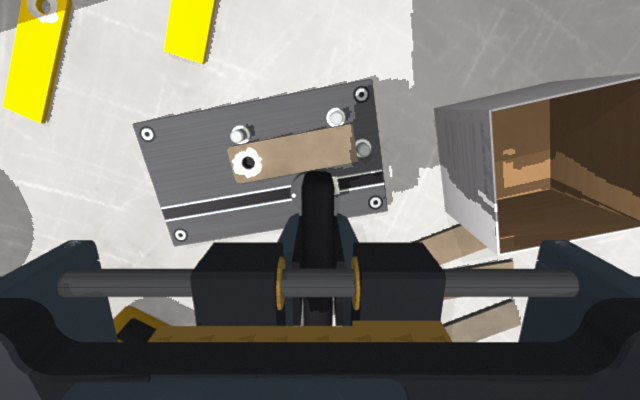

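Request:
move_arm(targets=[[255,0,0,0,-0.02],[255,0,0,0,-0.04]])

```text
t: 16.25
position: [0.6024, -0.0252, 0.1343]
tcp_rot: [-2.507, -1.894, 0.0]
contact_force: [-0.7, 4.5, -6.2]
opening: 0.174
```

```bash
python3 st.py
```

```text
t 16.25 pos [ 0.6024 -0.0252  0.1343] yaw 1.294 F [-0.7  4.5 -6.2] M [1.338 0.132 0.166] op 0.174
```

Request:
move_arm(targets=[[255,0,0,0,-0.02],[255,0,0,0,-0.04]])

```text
t: 16.45
position: [0.6024, -0.0253, 0.1343]
tcp_rot: [-2.536, -1.854, 0.0]
contact_force: [-0.3, 3.8, -5.7]
opening: 0.177
```

```bash
python3 st.py
```

```text
t 16.45 pos [ 0.6024 -0.0253  0.1343] yaw 1.2625 F [-0.3  3.8 -5.7] M [1.384 0.223 0.193] op 0.177
```

Request:
move_arm(targets=[[255,0,0,0,-0.02],[255,0,0,0,-0.04]])

```text
t: 16.65
position: [0.6024, -0.0253, 0.1344]
tcp_rot: [-2.565, -1.814, 0.0]
contact_force: [-1.6, 5.0, -6.8]
opening: 0.172
```

```bash
python3 st.py
```

```text
t 16.65 pos [ 0.6024 -0.0253  0.1344] yaw 1.2311 F [-1.6  5.  -6.8] M [1.359 0.259 0.263] op 0.172
```

Request:
move_arm(targets=[[255,0,0,0,-0.02],[255,0,0,0,-0.04]])

```text
t: 16.85
position: [0.6024, -0.0252, 0.1343]
tcp_rot: [-2.593, -1.773, 0.0]
contact_force: [-1.0, 5.0, -6.8]
opening: 0.171
```

```bash
python3 st.py
```

```text
t 16.85 pos [ 0.6024 -0.0252  0.1343] yaw 1.1997 F [-1.   5.  -6.8] M [1.381 0.199 0.227] op 0.171
```

Request:
move_arm(targets=[[255,0,0,0,-0.02],[255,0,0,0,-0.04]])

```text
t: 17.05
position: [0.6024, -0.0252, 0.1343]
tcp_rot: [-2.621, -1.732, 0.0]
contact_force: [-2.3, 4.2, -6.5]
opening: 0.172
```

```bash
python3 st.py; python3 shot.py w13; python3 -c "
import cv2
i=cv2.imread('pics/w13.png');cv2.imwrite('pics/w13c.png',cv2.resize(i[60:260,120:400],None,fx=2.8,fy=2.8,interpolation=cv2.INTER_CUBIC))"
```

```text
t 17.05 pos [ 0.6024 -0.0252  0.1343] yaw 1.1683 F [-2.3  4.2 -6.5] M [1.379 0.258 0.225] op 0.172
17.05 [ 0.6024096  -0.0252265   0.13432044] [-2.62058784e+00 -1.73243399e+00  1.09066351e-04] [-1.40891295e-01  5.47522723e-01  1.49316996e+00  5.47381378e-05
  1.10103599e+00  2.61622007e-01] [-2.33733199  4.15061064 -6.50626754] [1.37879124 0.25849985 0.22491556] 0.17169129874175088
```

View pics/w13c.png

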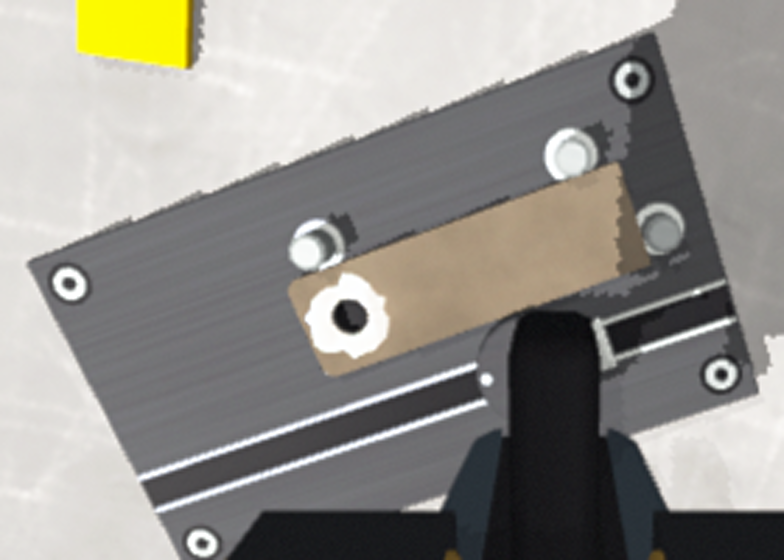

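Request:
move_arm(targets=[[255,0,0,0,-0.015],[255,0,0,0,-0.03]])

```text
t: 17.3
position: [0.6024, -0.0252, 0.1343]
tcp_rot: [-2.641, -1.702, 0.0]
contact_force: [-1.2, 5.4, -6.1]
opening: 0.171
```

```bash
python3 st.py
```

```text
t 17.3 pos [ 0.6024 -0.0252  0.1343] yaw 1.1449 F [-1.2  5.4 -6.1] M [1.479 0.258 0.235] op 0.171
```

Request:
move_arm(targets=[[255,0,0,0,-0.015],[255,0,0,0,-0.03]])

```text
t: 17.5
position: [0.6024, -0.0252, 0.1343]
tcp_rot: [-2.661, -1.67, 0.0]
contact_force: [-1.1, 5.0, -6.4]
opening: 0.174
```

```bash
python3 st.py
```

```text
t 17.5 pos [ 0.6024 -0.0252  0.1343] yaw 1.1213 F [-1.1  5.  -6.4] M [1.422 0.302 0.214] op 0.174
```

Request:
move_arm(targets=[[255,0,0,0,-0.015],[255,0,0,0,-0.03]])

```text
t: 17.7
position: [0.6024, -0.0253, 0.1343]
tcp_rot: [-2.68, -1.639, 0.0]
contact_force: [-1.5, 6.1, -6.3]
opening: 0.173
```

```bash
python3 st.py
```

```text
t 17.7 pos [ 0.6024 -0.0253  0.1343] yaw 1.0978 F [-1.5  6.1 -6.3] M [1.483 0.208 0.22 ] op 0.173
```

Request:
move_arm(targets=[[255,0,0,0,-0.015],[255,0,0,0,-0.03]])

```text
t: 17.9
position: [0.6024, -0.0252, 0.1343]
tcp_rot: [-2.699, -1.607, 0.0]
contact_force: [-0.8, 4.2, -6.5]
opening: 0.172
```

```bash
python3 st.py
```

```text
t 17.9 pos [ 0.6024 -0.0252  0.1343] yaw 1.0742 F [-0.8  4.2 -6.5] M [1.431 0.283 0.212] op 0.172
```

Request:
move_arm(targets=[[255,0,0,0,-0.015],[255,0,0,0,-0.03]])

```text
t: 18.1
position: [0.6024, -0.0252, 0.1343]
tcp_rot: [-2.718, -1.575, 0.0]
contact_force: [-0.9, 4.9, -5.6]
opening: 0.171
```

```bash
python3 st.py
```

```text
t 18.1 pos [ 0.6024 -0.0252  0.1343] yaw 1.0506 F [-0.9  4.9 -5.6] M [1.486 0.221 0.248] op 0.171
```

Request:
move_arm(targets=[[255,0,0,0,-0.015],[255,0,0,0,-0.03]])

```text
t: 18.3
position: [0.6024, -0.0252, 0.1343]
tcp_rot: [-2.736, -1.543, 0.0]
contact_force: [-0.3, 4.7, -5.7]
opening: 0.173
```

```bash
python3 st.py; python3 shot.py w14; python3 -c "
import cv2
i=cv2.imread('pics/w14.png');cv2.imwrite('pics/w14c.png',cv2.resize(i[60:260,120:400],None,fx=2.8,fy=2.8,interpolation=cv2.INTER_CUBIC))"
```

```text
t 18.3 pos [ 0.6024 -0.0252  0.1343] yaw 1.0271 F [-0.3  4.7 -5.7] M [1.462 0.225 0.178] op 0.173
18.3 [ 0.60239555 -0.02523855  0.13432259] [-2.73623864e+00 -1.54332354e+00  1.65511274e-04] [-1.40904103e-01  5.47513147e-01  1.49318236e+00  3.49727531e-05
  1.10105389e+00  4.02772897e-01] [-0.30821347  4.70599666 -5.74377354] [1.46229697 0.22525548 0.17823976] 0.1727357111580398
```

View pics/w14c.png

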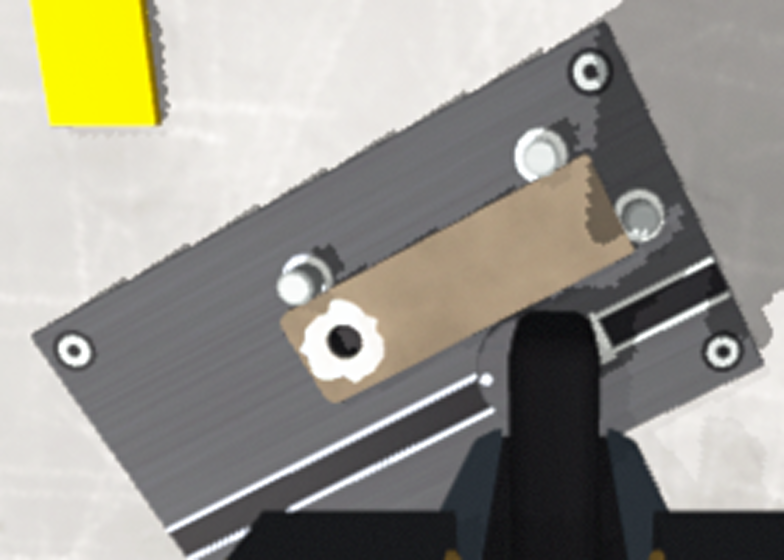

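```bash
cd .;python3 - <<'E'
from h import *
import pickle
A=np.array([.6023,-.0252]);y=-.069
M=np.array([[np.cos(y),np.sin(y)],[-np.sin(y),np.cos(y)]])
O=np.array([.589,.0147])
for n,dot,ps in(("w13",(486,379),dict(near=(307,252),far=(571,157),end=(661,232),s1=(289,288),s2=(619,164))),("w14",(486,380),dict(near=(296,287),far=(540,155),end=(640,216),s1=(282,318),s2=(586,155)))):
  c,T=pickle.load(open(f"pics/{n}.pkl","rb"))
  g=lambda p:(p[0]/2.8+120-.32,p[1]/2.8+60-.32)
  f=M@(onz(c,g(dot),.028,T)[:2]-A);print(n,f*1000,np.arctan2(-f[0],-f[1]))
  for k in ps: print(k,(M@(onz(c,g(ps[k]),.022 if k[0]=='s' else .032,T)[:2]-O)*1000).round(1))
E
```

```text
w13 [-22.35726238   4.26747368] 1.7594039982434082
near [-44.8  24.8]
far [44.3 25. ]
end [63.8 -6.2]
s1 [-58.6  15.3]
s2 [58.2 17.4]
w14 [-21.62953494   7.10622445] 1.8882290760517297
near [-44.3  24.8]
far [44.8 25.3]
end [64.2 -5.6]
s1 [-57.8  17.7]
s2 [57.6 18.4]
```

Request:
move_arm(targets=[[255,0,0,0,-0.015],[255,0,0,0,-0.03]])

```text
t: 18.55
position: [0.6024, -0.0252, 0.1343]
tcp_rot: [-2.754, -1.511, 0.0]
contact_force: [-1.3, 4.6, -6.0]
opening: 0.169
```

```bash
python3 st.py
```

```text
t 18.55 pos [ 0.6024 -0.0252  0.1343] yaw 1.0036 F [-1.3  4.6 -6. ] M [1.387 0.26  0.273] op 0.169
```

Request:
move_arm(targets=[[255,0,0,0,-0.015],[255,0,0,0,-0.03]])

```text
t: 18.75
position: [0.6024, -0.0252, 0.1343]
tcp_rot: [-2.772, -1.478, 0.0]
contact_force: [-1.6, 4.9, -6.3]
opening: 0.173
```

```bash
python3 st.py
```

```text
t 18.75 pos [ 0.6024 -0.0252  0.1343] yaw 0.98 F [-1.6  4.9 -6.3] M [1.432 0.278 0.306] op 0.173
```

Request:
move_arm(targets=[[255,0,0,0,-0.015],[255,0,0,0,-0.03]])

```text
t: 18.95
position: [0.6024, -0.0252, 0.1343]
tcp_rot: [-2.789, -1.446, 0.0]
contact_force: [-0.7, 4.3, -6.2]
opening: 0.176
```

```bash
python3 st.py
```

```text
t 18.95 pos [ 0.6024 -0.0252  0.1343] yaw 0.9565 F [-0.7  4.3 -6.2] M [1.362 0.317 0.393] op 0.176
```

Request:
move_arm(targets=[[255,0,0,0,-0.015],[255,0,0,0,-0.03]])

```text
t: 19.15
position: [0.6024, -0.0252, 0.1343]
tcp_rot: [-2.806, -1.413, 0.0]
contact_force: [-1.4, 4.7, -6.5]
opening: 0.171
```

```bash
python3 st.py
```

```text
t 19.15 pos [ 0.6024 -0.0252  0.1343] yaw 0.933 F [-1.4  4.7 -6.5] M [1.389 0.272 0.412] op 0.171
```

Request:
move_arm(targets=[[255,0,0,0,-0.012],[255,0,0,0,-0.025]])

```text
t: 19.35
position: [0.6024, -0.0253, 0.1344]
tcp_rot: [-2.82, -1.386, 0.0]
contact_force: [-0.6, 5.3, -5.6]
opening: 0.173
```

```bash
python3 st.py
```

```text
t 19.35 pos [ 0.6024 -0.0253  0.1344] yaw 0.9135 F [-0.6  5.3 -5.6] M [1.378 0.331 0.411] op 0.173
```

Request:
move_arm(targets=[[255,0,0,0,-0.01],[255,0,0,0,-0.01]])

```text
t: 19.55
position: [0.6024, -0.0252, 0.1343]
tcp_rot: [-2.825, -1.375, 0.0]
contact_force: [-0.9, 4.1, -5.9]
opening: 0.174
```

```bash
python3 st.py; python3 shot.py w15;python3 st.py; python3 -c "
import cv2
i=cv2.imread('pics/w15.png');cv2.imwrite('pics/w15c.png',cv2.resize(i[60:260,120:400],None,fx=2.8,fy=2.8,interpolation=cv2.INTER_CUBIC))"
```

```text
t 19.55 pos [ 0.6024 -0.0252  0.1343] yaw 0.9059 F [-0.9  4.1 -5.9] M [1.421 0.308 0.421] op 0.174
19.55 [ 0.60239189 -0.0252308   0.13433744] [-2.82475259e+00 -1.37474410e+00  2.13247163e-04] [-1.40864535e-01  5.47490954e-01  1.49317706e+00 -1.77496773e-05
  1.10107775e+00  5.24073665e-01] [-0.92039059  4.1427394  -5.85797807] [1.42130966 0.30773133 0.42112348] 0.1743862632322671
t 19.6 pos [ 0.6024 -0.0252  0.1343] yaw 0.906 F [-0.6  4.6 -5.2] M [1.448 0.308 0.427] op 0.168
```

View pics/w15c.png

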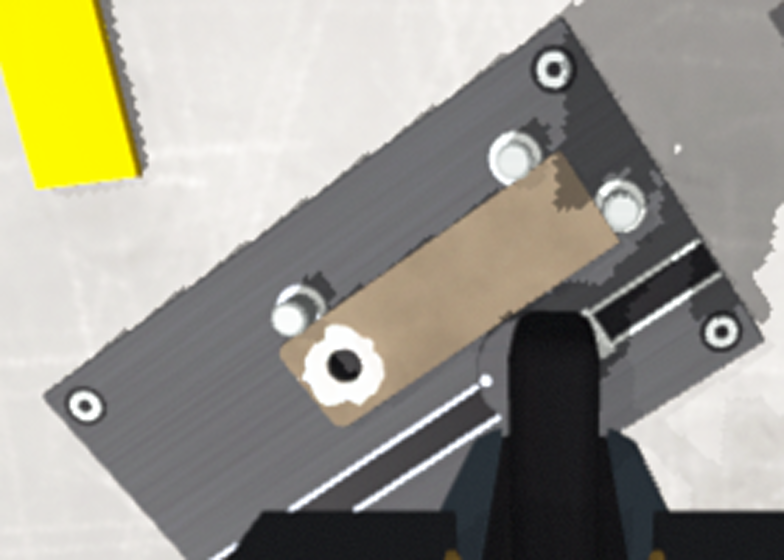

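Torque is now 0.42 N m against a 0.22 running baseline, about 0.12 rad past the bite. The strip sits on both side pins, with the pins at crop (290,316) and (515,158). I'll ease the key back to the middle of its play and lift it off.

Request:
move_arm(targets=[[255,0,0,0,0.05],[255,0,0,0,0.1],[255,0,0,0,0.14],[255,0,0,0,0.14]])

```text
t: 20.0
position: [0.6026, -0.0256, 0.1346]
tcp_rot: [2.744, 1.528, 0.0]
contact_force: [-1.8, 2.4, -2.5]
opening: 0.174
```

```bash
python3 st.py
```

```text
t 20.0 pos [ 0.6026 -0.0256  0.1346] yaw 1.0164 F [-1.8  2.4 -2.5] M [0.705 0.45  0.019] op 0.174
```

Torque is zero, so the key is free in its play. Lifting.

Request:
move_arm(targets=[[255,0,0,0.01,0],[255,0,0,0.025,0],[255,0,0,0.045,0],[255,0,0,0.07,0],[255,0,0,0.07,0]])

```text
t: 20.5
position: [0.6037, -0.0255, 0.1718]
tcp_rot: [2.743, 1.527, 0.005]
contact_force: [-0.4, 0.5, -2.2]
opening: 0.171
```

```bash
python3 st.py
```

```text
t 20.5 pos [ 0.6037 -0.0255  0.1718] yaw 1.0163 F [-0.4  0.5 -2.2] M [-0.038 -0.09   0.058] op 0.171
```

Request:
move_arm(targets=[[255,0,0,0.08,0.1],[255,0,0,0.16,0.3],[255,0,0,0.23,0.5],[255,0,0,0.23,0.7],[255,0,0,0.23,0.9],[255,0,0,0.23,1],[255,0,0,0.23,1],[255,0,0,0.23,1]])

```text
t: 21.3
position: [0.6024, -0.0253, 0.2844]
tcp_rot: [1.955, 2.459, -0.0]
contact_force: [-0.3, 0.9, -2.4]
opening: 0.171
```

```bash
python3 st.py;python3 shot.py w16
```

```text
t 21.3 pos [ 0.6024 -0.0253  0.2844] yaw 1.7983 F [-0.3  0.9 -2.4] M [-0.011 -0.045 -0.055] op 0.171
21.3 [ 0.60240742 -0.02529519  0.28436726] [ 1.95494922e+00  2.45916774e+00 -8.92253140e-05] [-1.40934793e-01  4.04363856e-01  1.30054710e+00 -7.15439238e-05
  1.43667311e+00 -3.68396537e-01] [-0.29999877  0.89577801 -2.37238993] [-0.01115594 -0.04500712 -0.05481872] 0.17134868515432078
```

View pics/w16.png

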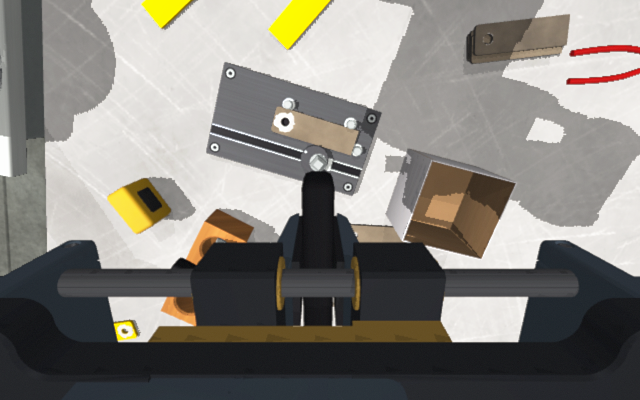

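Request:
move_arm(targets=[[255,-0.06,-0.1,0,0.15],[255,-0.12,-0.2,0,0.3],[255,-0.18,-0.3,0,0.5],[255,-0.24,-0.4,0,0.7],[255,-0.291,-0.503,0,0.9],[255,-0.291,-0.503,0,1],[255,-0.291,-0.503,0,1],[255,-0.291,-0.503,0,1]])

```text
t: 22.15
position: [0.4558, -0.2788, 0.2844]
tcp_rot: [0.867, 3.02, -0.001]
contact_force: [0.1, 0.8, -2.8]
opening: 0.168
```

Request:
move_arm(targets=[[255,0,0,0,0.17],[255,0,0,0,0.17],[255,0,0,-0.1,0.17],[255,0,0,-0.16,0.17],[255,0,0,-0.16,0.17],[255,0,0,-0.16,0.17]])

```text
t: 22.75
position: [0.4574, -0.2765, 0.2051]
tcp_rot: [-0.66, -3.071, -0.0]
contact_force: [0.9, 0.2, -1.3]
opening: 0.171
```

```bash
python3 st.py;python3 shot.py w17; python3 - <<'E'
from h import *
im=read_camera("scene");cv2.imwrite("pics/s3.png",cv2.resize(im[190:290,280:400,::-1],None,fx=5.5,fy=5.5,interpolation=cv2.INTER_CUBIC))
E
python3 st.py
```

```text
t 22.75 pos [ 0.4574 -0.2765  0.2051] yaw 2.7184 F [ 0.9  0.2 -1.3] M [ 0.06  -0.214  0.017] op 0.171
22.75 [ 0.45743017 -0.2765004   0.20507877] [-6.59707744e-01 -3.07137084e+00 -1.93019559e-04] [-6.55458546e-01  3.76523129e-01  1.57997259e+00  4.07523744e-05
  1.18530368e+00 -1.80311436e+00] [ 0.92783666  0.18784967 -1.26805962] [ 0.05951668 -0.21393985  0.01690223] 0.17139107035907816
t 22.85 pos [ 0.4581 -0.2772  0.2062] yaw 2.7195 F [-0.4 -0.2 -2.3] M [ 0.099 -0.146 -0.027] op 0.177
```

View pics/w17.png

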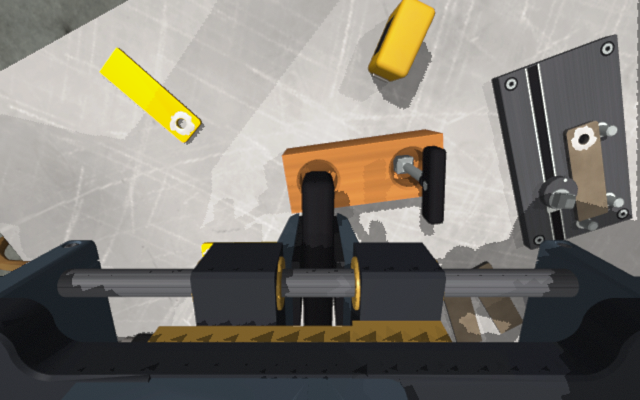

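View pics/s3.png

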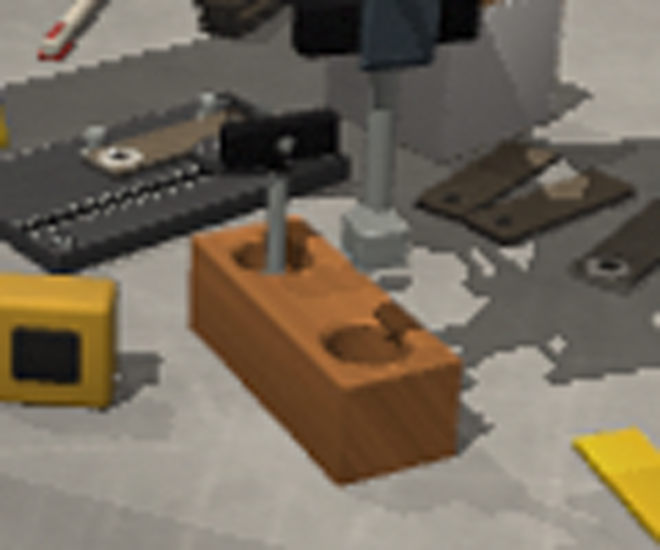

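```bash
cd .;python3 - <<'E'
from h import *
c=cal("scene");g=lambda p:((proj(c,np.array(p))-[280,190])*5.5+2.75).round(1)
inv=lambda p:(p[0]/5.5+280-.5,p[1]/5.5+190-.5)
print("hole",onz(c,inv((368,342)),.055))
print("mouth pred",g([.4581,-.2772,.1007]),"shank",g([.4581,-.2772,.16]))
print("socket c",onz(c,inv((375,252)),.1007), "shank c",onz(c,inv((379,160)),.145))
E
```

```text
hole [ 0.45772451 -0.27612185  0.055     ]
mouth pred [374.9 260. ] shank [381.4 148.3]
socket c [ 0.46410504 -0.27149544  0.1007    ] shank c [ 0.47164196 -0.26378062  0.145     ]
```

Request:
move_arm(targets=[[255,0,0,-0.04,0],[255,0,0,-0.08,0],[255,0,0,-0.11,0],[255,0,0,-0.13,0],[255,0,0,-0.145,0],[255,0,0,-0.155,0],[255,0,0,-0.16,0],[255,0,0,-0.16,0]])

```text
t: 23.65
position: [0.4571, -0.2769, 0.1245]
tcp_rot: [0.656, 3.072, -0.0]
contact_force: [-0.8, 0.5, -2.6]
opening: 0.173
```

```bash
python3 st.py
```

```text
t 23.65 pos [ 0.4571 -0.2769  0.1245] yaw 2.7206 F [-0.8  0.5 -2.6] M [ 0.1   -0.131  0.012] op 0.173
```

Request:
move_arm(targets=[[255,0,0,-0.004,0],[255,0,0,-0.007,0],[255,0,0,-0.007,0]])

```text
t: 23.95
position: [0.4569, -0.2768, 0.1208]
tcp_rot: [-0.656, -3.072, -0.0]
contact_force: [-0.3, -0.1, -3.0]
opening: 0.171
```

```bash
python3 st.py
```

```text
t 23.95 pos [ 0.4569 -0.2768  0.1208] yaw 2.7207 F [-0.3 -0.1 -3. ] M [ 0.066 -0.128 -0.074] op 0.171
```

Request:
move_arm(targets=[[255,0,0,-0.002,0],[255,0,0,-0.002,0]])

```text
t: 24.15
position: [0.4571, -0.2769, 0.1205]
tcp_rot: [0.656, 3.072, -0.0]
contact_force: [-1.3, 2.2, 8.4]
opening: 0.173
```

```bash
python3 st.py
```

```text
t 24.15 pos [ 0.4571 -0.2769  0.1205] yaw 2.7208 F [-1.3  2.2  8.4] M [0.422 0.385 0.014] op 0.173
```

Request:
move_arm(targets=[[255,0,0,0.001,0],[200,0,0,0.001,0],[150,0,0,0.001,0],[120,0,0,0.001,0],[110,0,0,0.001,0],[110,0,0,0.001,0]], force=10)

```text
t: 24.75
position: [0.457, -0.2768, 0.1203]
tcp_rot: [-0.656, -3.072, 0.0]
contact_force: [-0.3, -0.0, 0.3]
opening: 0.535
```

Request:
move_arm(targets=[[110,0,0,0.05,0],[110,0,0,0.1,0],[110,0,0,0.18,0],[110,0,0,0.26,0],[110,0,0,0.32,0],[110,0,0,0.32,0]])

```text
t: 25.35
position: [0.4584, -0.2779, 0.2844]
tcp_rot: [0.655, 3.066, -0.005]
contact_force: [-0.2, 0.1, -0.3]
opening: 0.57
```

```bash
python3 shot.py w18;python3 - <<'E'
from h import *
im=read_camera("scene");cv2.imwrite("pics/s4.png",cv2.resize(im[190:290,280:400,::-1],None,fx=5.5,fy=5.5,interpolation=cv2.INTER_CUBIC))
E
```

```text
25.35 [ 0.45843497 -0.27785897  0.28444281] [ 0.65481488  3.06630121 -0.00459361] [-6.56311130e-01  2.99152403e-01  1.46565085e+00  8.58360714e-06
  1.36997794e+00 -1.80632561e+00] [-0.21670204  0.12815643 -0.32213876] [ 0.043138   -0.13612256  0.01660282] 0.5702270955736726
```

View pics/w18.png

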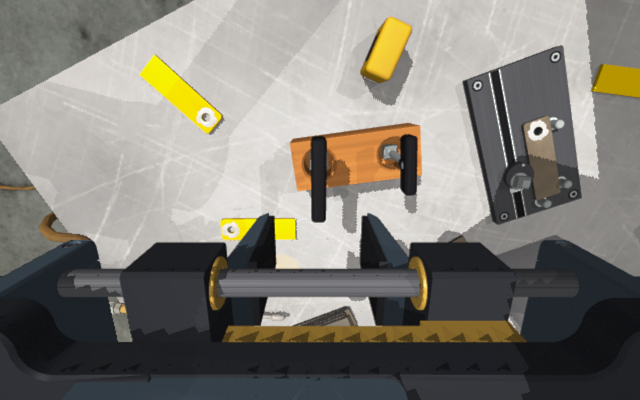

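View pics/s4.png

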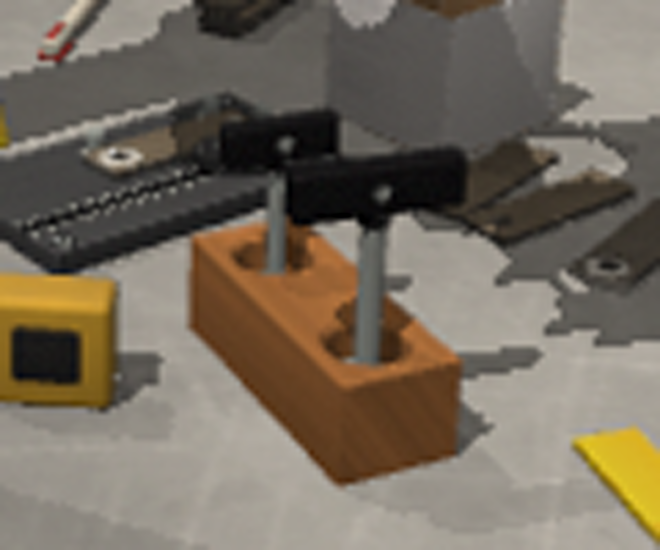

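Request:
move_arm(targets=[[110,0.28,0.46,0,-1],[110,0.28,0.46,0,-1],[110,0.28,0.46,0,-1],[110,0.28,0.46,0,-1],[110,0.28,0.46,0,-1],[110,0.28,0.46,0,-1],[110,0.28,0.46,-0.1,-1],[110,0.28,0.46,-0.16,-1],[110,0.28,0.46,-0.16,-1],[110,0.28,0.46,-0.16,-1]])

```text
t: 26.45
position: [0.5966, -0.0469, 0.2001]
tcp_rot: [-1.781, -2.586, 0.001]
contact_force: [0.8, -0.0, 1.3]
opening: 0.567
```

```bash
python3 shot.py w19; python3 -c "
import cv2
i=cv2.imread('pics/w19.png');cv2.imwrite('pics/w19c.png',cv2.resize(i[30:240,170:430],None,fx=2.8,fy=2.8,interpolation=cv2.INTER_CUBIC))"
```

```text
26.45 [ 0.59659497 -0.04686249  0.20007899] [-1.78123958e+00 -2.58574645e+00  1.23231868e-03] [-1.78140508e-01  4.70373653e-01  1.42964251e+00 -1.30669774e-05
  1.24345256e+00 -5.42500411e-01] [ 0.82438799 -0.04870528  1.25353214] [ 0.0195666  -0.12723306  0.06249277] 0.5667655899412306
```

View pics/w19c.png

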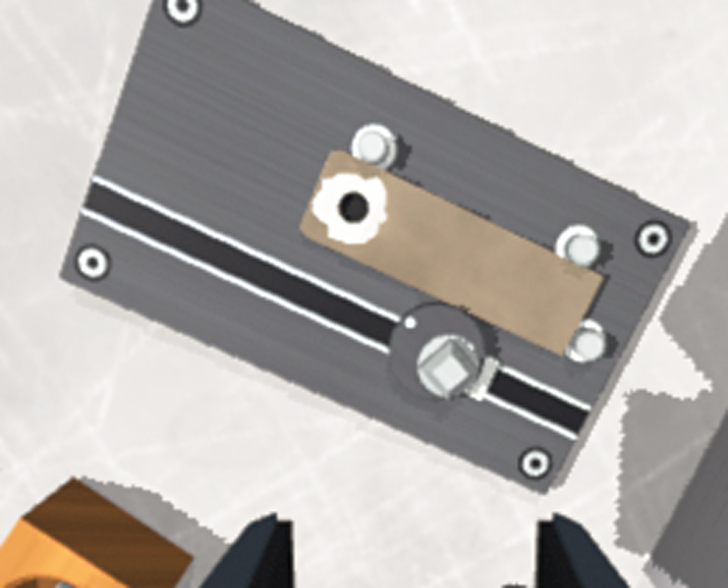

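```bash
cd .;python3 - <<'E'
from h import *
import pickle
y=-.069
M=np.array([[np.cos(y),np.sin(y)],[-np.sin(y),np.cos(y)]]);O=np.array([.589,.0147])
c,T=pickle.load(open("pics/w19.pkl","rb"));g=lambda p:(p[0]/2.8+170-.32,p[1]/2.8+30-.32)
P={}
for k,p,z in[("near",(374,146),.032),("far",(581,245),.032),("end",(590,341),.032),("s1",(332,150),.022),("s2",(602,276),.022),("s3",(563,354),.022),("s4",(301,230),.022),("dot",(410,323),.028),("head",(449,368),.044),
 ("c1",(148,-0),.016),("c2",(694,224),.016),("c3",(545,494),.016),("c4",(62,276),.016)]:
  P[k]=M@(onz(c,g(p),z,T)[:2]-O)*1000;print(k,P[k].round(1))
d=P["far"]-P["near"];print("pins yaw",np.arctan2(d[1],d[0]));d=P["s2"]-P["s1"];print("strip",np.arctan2(d[1],d[0]));d=P["s3"]-P["s4"];print(np.arctan2(d[1],d[0]))
f=P["dot"]-P["head"];print("theta",np.arctan2(-f[0],-f[1]))
E
```

```text
near [-44.6  24.9]
far [42.4 25.5]
end [63.  -5.7]
s1 [-59.3  17.2]
s2 [57.5 18.8]
s3 [ 57.9 -15.6]
s4 [-58.7 -15.3]
dot [ -4.7 -29.7]
head [ 15.4 -37.2]
c1 [-143.3   37. ]
c2 [82.6 52.4]
c3 [ 80.7 -74.1]
c4 [-140.7  -73.2]
pins yaw 0.007427152848230984
strip 0.013910422954304412
-0.002760425979085402
theta 1.9279575601956838
```

```bash
cd .;python3 - <<'E'
from h import *
import pickle
y=-.069
M=np.array([[np.cos(y),np.sin(y)],[-np.sin(y),np.cos(y)]]);A=np.array([.6023,-.0252])
for n in("w12","w13","w14","w15","w16","w19"):
  im=cv2.imread(f"pics/{n}.png");c,T=pickle.load(open(f"pics/{n}.pkl","rb"))
  best=proj(c,np.array([*(A+M.T@(.0225*np.array([-np.sin(1.95),-np.cos(1.95)]))),.028]),T)
  x,yy=best.astype(int);r=im[yy-12:yy+13,x-12:x+13].min(2);m=(r>200).astype(np.uint8)
  k,l,st,ce=cv2.connectedComponentsWithStats(m)
  for i in range(1,k):
    if 2<=st[i,4]<25:
      uv=ce[i]+[x-12,yy-12];f=M@(onz(c,uv,.028,T)[:2]-A);print(n,uv.round(1),st[i,4],(f*1000).round(1),np.arctan2(-f[0],-f[1]))
E
```

```text
w12 [285.8 186.2] 16 [-28.1  10.3] 1.9213909389119315
w12 [293.2 195. ] 10 [-22.9   0.6] 1.598332279812434
w13 [285.  191.5] 18 [-28.5  10.1] 1.91097991082575
w13 [293.2 195. ] 10 [-22.4   4.3] 1.7613004029293704
w14 [284.8 196.4] 17 [-29.2  10. ] 1.8990054946873132
w14 [293.3 195.2] 11 [-21.5   7.3] 1.897185775454449
w15 [293.  195.5] 12 [-20.8   9.8] 2.0098992240480245
w15 [285.2 200.9] 22 [-30.    9.6] 1.8799278749781552
w16 [297.5 149.6] 15 [-31.8   8.9] 1.8441443946186886
w16 [305.2 151.4] 5 [-20.8   9.6] 2.0033457004593807
w16 [312.3 157.7] 18 [-8.8  4. ] 2.000081949482633
w16 [296. 159.] 9 [-30.3  -4.5] 1.423880576589604
w16 [315. 163.] 10 [-2.9 -2.1] 0.9423067017465757
w19 [307.2 141.5] 15 [-31.4   8.6] 1.837106290724245
w19 [316.  144.8] 10 [-20.9   9.4] 1.9917459549316272
w19 [305.4 153.6] 10 [-27.7  -4.6] 1.405824228025304
```

```bash
cd .;python3 st.py; python3 -c "
from rig import close_job
print(close_job())"
```

```text
t 26.5 pos [ 0.5973 -0.0471  0.2013] yaw 1.935 F [ 1.1 -0.7  0.1] M [-0.008 -0.107  0.013] op 0.567
the job is handed in; nothing more can be done
None
```

The strip is home against the end pin and clamped against both side pins. The large key is back upright in its own hole, and I handed the job in at 26.5 s.

- **Sliding home:** I pushed the strip about 34 mm with shut fingers until the end pin stopped it, at about 9 N. After clamping, its end still measures as touching the end pin, within about 2 mm.
- **Clamping:** With the large key I turned the screw clockwise until it bit, at about 1.9 rad. I went on about 0.12 rad by my fit of the torque. Turning torque rose from about 0.22 to 0.42 N m, so about 0.20 N m past the bite.
- **Holding:** After I took the key off, the cam's white dot read 2.00 and 1.99 rad against 2.01 under load, so the screw did not spring back.
- **Key:** The last pictures show the large key upright in its hole. The small key and the other things were not touched.

**What I could not confirm:**
- The margin on the clamp angle is thin. The torque readings scattered by about 0.05 N m, so depending on where the bite really began, the turn past it could be anywhere from 0.095 to 0.125 rad. The low end is just under the 0.1 rad asked.
- The side-pin forces were not measured directly.
- In the last view the strip's near corner measured 1 to 2 mm short of its pin. The strip's width also measured 2 to 3 mm small in that picture, so I put this down to edge-reading error.

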